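# Pack the service box on the juice trolley

### The job

Pack the long steel tin and the two lidded ceramic jugs (one round, one square) into the open wooden box so that all three stand upright and flat on its floor: the tin along the tall back wall, and the two jugs side by side in front of it with their spouts pointing straight out over the low front wall. Keep the jugs upright and lower them in without dropping or ramming them, let go, and leave the cups, measuring jug, green lid and spoon where they are.

Things in the scene. Friction and masses are not known exactly. Their poses are not given: they have to be found in the camera images.
- caddy: Open pale wooden box, fixed, outside 146 x 146 mm. Origin: centre of its underside; z up. Inside it measures 130 x 130 mm, walls 8 mm thick, floor 8 mm thick. Own +x points to its low front wall, whose top is 28 mm above the trolley; the back wall (at -x) and both side walls (at +y and -y) are 58 mm high. The three things just fit, with 10 mm to spare in all (6 mm for the tin's length).
- caddy_in (a point): Centre of the box's inner floor, 8 mm above the box's origin, same axes as the box.
- round_jug: Round white ceramic jug, 60 mm in diameter. Own z up, own +x to the spout, a tapering white nozzle about 20 mm wide that sticks out 20 mm, 50 to 75 mm up. Fixed flat steel lid, its top 85 mm up; on it a dark steel grip bar 14 mm thick along x, 40 mm long along y, from 85 to 119 mm up. Loose, 0.3 to 0.6 kg. Origin: centre of the underside.
- round_jug_spout (a point): Tip of the round jug's spout: 50 mm along its own +x from the jug's axis, 66 mm above the underside.
- square_jug: Square white ceramic jug, 60 x 60 mm. Own z up, own +x to the spout, a tapering white nozzle about 20 mm wide that sticks out 20 mm, 50 to 75 mm up. Fixed flat steel lid, its top 85 mm up; on it a dark steel grip bar 14 mm thick along x, 40 mm long along y, from 85 to 119 mm up. Loose, 0.3 to 0.6 kg. Origin: centre of the underside. Spout in the middle of one flat side.
- square_jug_spout (a point): Tip of the square jug's spout: 50 mm along its own +x from the jug's axis, 66 mm above the underside.
- tin: Low long steel tin with closed lid, 60 mm wide along its own x, 124 mm long along its own y, lid top 46 mm above the underside; on the middle of the lid stands a dark steel upright grip bar, 14 mm thick along the tin's y, 40 mm long along its x, reaching from 46 to 80 mm. The same either way round. Loose, about 0.25 to 0.5 kg. Origin: centre of the underside; z up.
- cup_near: Bystander: plain white ceramic cup without lid, 72 mm across, 75 mm tall, standing on the trolley. Origin: centre of its underside. The one nearer the robot.
- cup_far: Bystander: plain white ceramic cup without lid, 72 mm across, 75 mm tall, standing on the trolley. Origin: centre of its underside. The one farther from the robot, to the right.
- measure: Bystander: open glass measuring jug, 100 mm across the rim, 125 mm tall, with a loop handle at its own +y reaching 83 mm from the axis. Origin: centre of its underside.
- lid: Bystander: flat green silicone lid, 96 mm across, 5 mm thick with a 14 mm high knob in the middle, lying on the trolley. Origin: centre of its underside.
- spoon: Bystander: spoon about 190 mm long, lying at the far edge, along its own x. Origin: middle of its underside.

How it is judged:
At the end, for the whole second after the job is handed in: Box frame: tin 18 to 45 mm behind the centre, within 15 mm sideways; both jugs 18 to 45 mm in front of it, within 45 mm sideways; all on the floor within 6 mm, upright within 0.1 rad, at rest; jugs' spouts out over the low front, within 0.35 rad of straight (x of round_jug in the frame of caddy_in between 0.018 and 0.045 m and y of round_jug in the frame of caddy_in between -0.045 and 0.045 m and z of round_jug in the frame of caddy_in between -0.006 and 0.006 m and angle between each of round_jug, square_jug, tin's own z axis and vertical below 0.1 rad and angle between the x axis of each of round_jug, square_jug and the x axis of caddy, either way round below 0.35 rad and x of each of round_jug_spout, square_jug_spout in the frame of caddy_in above 0.055 m and linear speed of each of round_jug, square_jug, tin below 0.02 m/s and x of square_jug in the frame of caddy_in between 0.018 and 0.045 m and y of square_jug in the frame of caddy_in between -0.045 and 0.045 m and z of square_jug in the frame of caddy_in between -0.006 and 0.006 m and x of tin in the frame of caddy_in between -0.045 and -0.018 m and y of tin in the frame of caddy_in between -0.015 and 0.015 m and z of tin in the frame of caddy_in between -0.006 and 0.006 m); the robot touches nothing.
It fails at once if a bystander (cup, measuring jug, green lid or spoon) is shifted by more than 30 mm (distance of any of cup_near, cup_far, measure, lid, spoon from where it was at the start of the episode above 0.03 m).
It fails at once if a lidded jug is tipped more than 40 degrees from upright (angle between any of round_jug, square_jug's own z axis and vertical above 0.7 rad).
It fails at once if a jug is dropped (falls faster than 0.5 m/s, about 13 mm, out of the fingers) ((contact force between the fingers and round_jug below 0.05 N and linear speed of round_jug above 0.5 m/s) or (contact force between the fingers and square_jug below 0.05 N and linear speed of square_jug above 0.5 m/s)).
It fails at once if a jug is rammed into the box (more than 70 N between jug and box) (contact force between any of round_jug, square_jug and caddy above 70 N).
It also fails if it takes over 72 s, if anything falls off the work surface, if the arm or the gripper's body presses on something with over 40 N, if the wrist force passes 120 N, or if a joint passes its speed limit or range.

### The arm

A 6-joint arm with a two-finger parallel gripper is mounted at the origin on the work surface. World frame = base frame: x ahead of the robot, y to its left, z up, the work surface at z = 0. Lengths are in m, angles in rad, forces in N, time in s.
With the tool pointing down it reaches from about 0.35 to 0.85 m from the base axis. Payload 8.1 kg.
Tool frame: the origin (TCP) lies midway between the tips of the shut fingers; the grasp point (between the pads) lies 19 mm behind it (robot.tcp_to_grasp is the distance from the TCP to the grasp point, in m); x points along the fingers, y is the direction in which the jaws open and shut, and the axes are right-handed (so a half turn about x gives the same grasp; the last joint's range is limited). The gripper opens to 93 mm and grips with 3 to 60 N. Pads are 15 mm wide; open, the fingers measure 128 mm over their backs; the gripper's body (75 mm by 188 mm) begins 65 mm behind the grasp point.
Start: joints at [1.129, 0.13, 1.488, -0, 1.523, -0.085], TCP at [0.21, 0.562, 0.219] pointing down, gripper open.
Joint ranges: [-2.96, 2.96], [-0.89, 2.26], [0.02, 2.5], [-1.34, 4.48], [0, 2.73], [-2.66, 2.66]. Speed limits (rad/s): [2.39, 2.39, 2.79, 3.14, 3.14, 3.14].

### API

Orientations are given as a rotation vector (axis times angle).
In Python, from plant import robot gives the robot as it stands.
- The arm moves only by the tool play_rows, never from a script. Its argument "plan" is a list of rows, each an object with "slide": the shift along the world's x, y, z as a fraction of full scale, a list of three; "roll": the turn about the world's z as a fraction of full scale; "fingers": the gripper command: -1 is shut, 1 is fully open, values between are in proportion. A call has 1 to 20 rows; each row shifts and turns the commanded pose from where the row before left it; what a row does not reach is not made up. Full scale, the value 1, is 30 mm for a shift and 8 degrees for a turn. A row lasts 1/8 s, in which the tool goes at most 62.5 mm and 10.7 degrees, less where a joint would pass 70% of its speed; a pose out of reach is approached as far as the arm can. A call with a number of a shift or a turn outside -1 to 1 is refused whole. A call with a gripper value outside its range is refused whole. The fingers move at their own pace and stop on an object; "squeeze" is the grip in N (left out, the last holds). Time passes only in rows, so rows that do not move let the fingers close. It gives the time, the measured TCP pose, the force and the opening at its end, in the units of the state.
- robot.read_state(): the state, without advancing time (a new reading comes with each control period).
- robot.read_camera(name): name is "scene" or "top"; returns the picture (400x640x3 uint8, red, green, blue); there is no depth.
- robot.get_calibration(name): a dict with "fx", "fy", "cx", "cy" (pixels), "distortion" ([k1, k2, p1, p2, k3] as OpenCV has them; the pictures are not rectified), "R" (3x3) and "t" (3): a world point X has camera coordinates R X + t. Camera axes: x right, y down, z forward; pixel columns grow to the right and rows downward; lengths in m; the calibration is good to about 2 mm. A picture is of the moment at which its call begins. get_calibration takes no time and is no camera call.
- robot.close_job(): hands the job in, once; it reports no verdict.
Trained networks look in the newest picture that a camera, given by its name, has taken for a name from the list of things; names that differ only in an ending like _2 or _b are one class to them, and where a whole thing is asked for, a point or a joint stands for the part that bears it (a point fixed in the world has none). Each returns a list of dicts, best first, with "p" (0 to 1); they miss things now and then, are a little off and sometimes report something else, mostly with a low value. They report only what shows in the picture. A call takes as long as a camera call.
- robot.boxes_of(camera, target): "extent" ([centre column, centre row, width, height] in pixels, round what is visible of it).
- robot.regions_of(camera, target): "region" (400x640 bool, what is visible of it) and "extent" ([centre column, centre row, width, height] in pixels, round what is visible of it).
- robot.mark_of(camera, target): "point" ([column, row] in pixels: a listed point, or the origin of a listed thing).
The state is a dict: "t": time; "q": joint angles; "dq": joint speeds; "joint_torque": joint torques, N m; "tool_pos": TCP position; "orientation": TCP orientation; "force": force on the tool from outside, world axes, zero at the start; "wrist_torque": the same for the moment, N m; "opening": finger opening in m.
Only numpy, scipy, OpenCV 4.12 (cv2) and the standard library are available. Lean on these libraries where they do the work, as an engineer would, in place of code of your own. Each camera call takes 0.05 s, during which the arm holds its last target.

## Working session

There is one attempt and no reset: what is moved stays moved. The work goes in short steps, Python scripts to look and compute and a tool call to move; the robot and the scene stay as the last step left them, time stands still between calls to the robot, and variables do not carry over. Pictures are saved under pics/ and viewed, and the job is handed in when it is done.

Besides the shell and the picture viewer there is one more tool, called after ">>>" by a JSON object that holds its "op" and its "data". play_rows: Moves the arm, as the interface text tells. Its arguments: {"type":"object","properties":{"plan":{"type":"array","items":{"type":"object","properties":{"slide":{"type":"array","items":{"type":"number","minimum":-1,"maximum":1}},"roll":{"type":"number","minimum":-1,"maximum":1},"fingers":{"type":"number"}}}},"squeeze":{"type":"number"}},"required":["plan"]}

```bash
ls; mkdir -p pics
python3 - <<'E'
from plant import robot
import cv2
s=robot.read_state(); print(s)
for c in ("scene","top"):
    im=robot.read_camera(c); cv2.imwrite(f"pics/{c}0.png",im[:,:,::-1]); k=robot.get_calibration(c); print(c,k)
E
```

```text
pics
{'t': 0.0, 'q': array([ 1.12859963e+00,  1.31157888e-01,  1.48926240e+00,  2.54118015e-05,
        1.52295415e+00, -8.54115946e-02]), 'dq': array([ 0.00049386,  0.00078812,  0.00060924, -0.00061937, -0.0006658 ,
       -0.00122348]), 'joint_torque': array([-2.55007202e-03, -5.59852767e+01, -4.91747832e+01,  7.65026081e-02,
        3.59539955e-02, -1.17494242e-04]), 'tool_pos': array([0.20930009, 0.56172785, 0.21759864]), 'orientation': array([ 0.27861743,  1.55309635, -0.28132095]), 'force': array([ 0.09142173,  0.12499062, -0.33583708]), 'wrist_torque': array([ 0.04794965, -0.0056192 ,  0.01951904]), 'opening': 0.09307395194034178}
scene {'fx': 426.3531052449269, 'fy': 426.3531052449269, 'cx': 315.9078791862487, 'cy': 201.39784497343572, 'distortion': array([-0.02171383,  0.        ,  0.        ,  0.        ,  0.        ]), 'R': array([[ 0.22526035,  0.97414177,  0.01748125],
       [ 0.55055961, -0.11246722, -0.82718513],
       [-0.80382951,  0.19595649, -0.56165752]]), 't': array([-0.13261366, -0.26598651,  1.48874243])}
top {'fx': 364.3479206513274, 'fy': 364.3479206513274, 'cx': 321.74699605598767, 'cy': 196.91892711946645, 'distortion': array([-0.07114926,  0.        ,  0.        ,  0.        ,  0.        ]), 'R': array([[-0.00635187, -0.99987663, -0.01436569],
       [-0.98332179,  0.00885668, -0.18165854],
       [ 0.18176336,  0.01297222, -0.98325673]]), 't': array([-0.02106013,  0.55128236,  0.7462718 ])}
```

View pics/scene0.png

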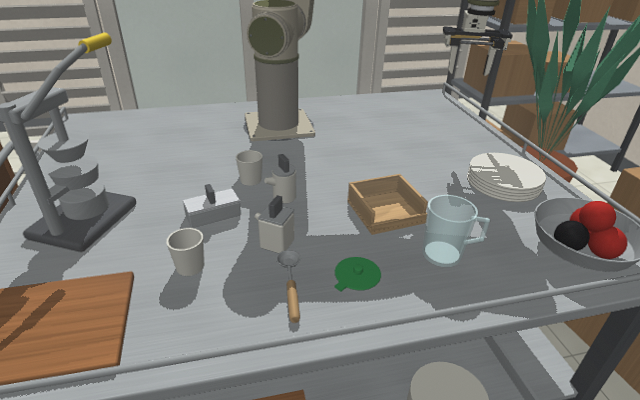

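View pics/top0.png

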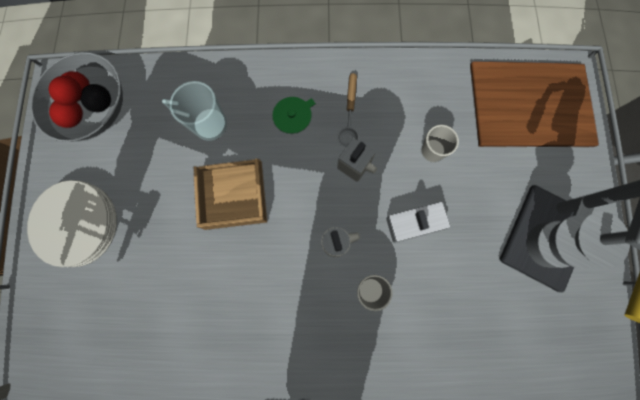

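```bash
cat > h.py <<'E'
import numpy as np, cv2
from plant import robot
def cal(c):
    k=robot.get_calibration(c); K=np.array([[k['fx'],0,k['cx']],[0,k['fy'],k['cy']],[0,0,1]]); return K,k['distortion'],k['R'],k['t']
def ray(c,uv,z):
    K,d,R,t=cal(c); p=cv2.undistortPoints(np.array([[uv]],float),K,d)[0,0]; r=R.T@np.array([p[0],p[1],1]); o=-R.T@t
    return o+r*(z-o[2])/r[2]
def proj(c,X):
    K,d,R,t=cal(c); return cv2.projectPoints(np.array(X,float).reshape(-1,3),cv2.Rodrigues(R)[0],t,K,d)[0][:,0]
def tf(x,y,z,yaw,P):
    P=np.array(P,float).reshape(-1,3); c,s=np.cos(yaw),np.sin(yaw)
    return np.c_[x+c*P[:,0]-s*P[:,1],y+s*P[:,0]+c*P[:,1],z+P[:,2]]
E
python3 - <<'E'
from h import *
import pickle
res={}
for c in("top","scene"):
    robot.read_camera(c)
    for n in("caddy","tin","round_jug","square_jug","cup_near","cup_far","measure","lid","spoon"):
        m=robot.mark_of(c,n); 
        print(c,n,[(np.round(a['point'],1),round(a['p'],2),np.round(ray(c,a['point'],0)[:2],3)) for a in m[:3]])
        if n in("caddy","tin","round_jug","square_jug"): res[c,n]=robot.regions_of(c,n); print([ (a['p'],a['extent']) for a in res[c,n]])
    for n in("round_jug_spout","square_jug_spout"):
        m=robot.mark_of(c,n); print(c,n,[(np.round(a['point'],1),round(a['p'],2),np.round(ray(c,a['point'],.066)[:2],3)) for a in m[:3]])
pickle.dump(res,open('res.pkl','wb'))
for c in("top","scene"):
    im=robot.read_camera(c)
    r={'top':(180,380,140,310),'scene':(160,460,130,280)}[c]
    x0,x1,y0,y1=r
    if c=='top': x0,x1,y0,y1=185,475,130,320
    cv2.imwrite(f'pics/{c}1.png',cv2.resize(im[y0:y1,x0:x1,::-1],None,fx=2.7,fy=2.7,interpolation=cv2.INTER_CUBIC))
E
```

```text
top caddy [(array([415.5, 223.2]), 0.74, array([ 0.497, -0.24 ])), (array([235.3, 197.4]), 0.66, array([0.561, 0.178])), (array([234.2, 192.4]), 0.33, array([0.573, 0.181]))]
[(0.77, [231.4, 194.9, 72.4, 72.3])]
top tin [(array([412. , 224.8]), 0.86, array([ 0.493, -0.232]))]
[(0.73, [417.1, 224.2, 62.0, 43.6])]
top round_jug [(array([336. , 242.9]), 0.78, array([ 0.454, -0.056]))]
[(0.75, [340.0, 239.8, 39.3, 28.5])]
top square_jug [(array([351.6, 165.4]), 0.9, array([ 0.636, -0.096]))]
[]
top cup_near [(array([370.2, 289.9]), 0.59, array([ 0.349, -0.131]))]
top cup_far [(array([432.4, 149.2]), 0.91, array([ 0.674, -0.29 ])), (array([232.7, 197.1]), 0.58, array([0.562, 0.184]))]
top measure [(array([209.1, 121.7]), 0.61, array([0.751, 0.251]))]
top lid []
top spoon [(array([351.1, 111.3]), 0.74, array([ 0.772, -0.098])), (array([413.4, 221.9]), 0.61, array([ 0.5  , -0.235]))]
top round_jug_spout [(array([360.1, 237.4]), 0.9, array([ 0.461, -0.105])), (array([375.6, 165.5]), 0.63, array([ 0.617, -0.143]))]
top square_jug_spout [(array([377. , 166.7]), 0.69, array([ 0.614, -0.146])), 
[... 489 characters left out ...]
-0.048]))]
[(0.63, [273.4, 223.2, 38.5, 60.4]), (0.63, [279.0, 178.8, 32.7, 50.3])]
scene cup_near [(array([247.8, 180.1]), 0.87, array([ 0.348, -0.138]))]
scene cup_far [(array([190.5, 265.7]), 0.68, array([ 0.669, -0.289])), (array([252.2, 179.6]), 0.48, array([ 0.347, -0.126]))]
scene measure [(array([443.4, 251.9]), 0.61, array([0.739, 0.256]))]
scene lid [(array([357.1, 272.7]), 0.98, array([0.762, 0.048]))]
scene spoon [(array([295.6, 286.6]), 0.71, array([ 0.775, -0.085]))]
scene round_jug_spout [(array([265.1, 181.7]), 0.89, array([ 0.473, -0.103])), (array([251.7, 179.3]), 0.38, array([ 0.455, -0.134]))]
scene square_jug_spout [(array([258.1, 215. ]), 0.95, array([ 0.609, -0.136]))]
```

View pics/scene1.png

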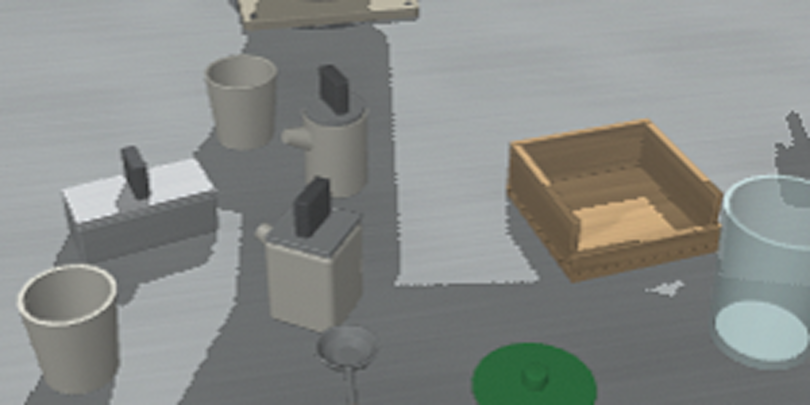

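View pics/top1.png

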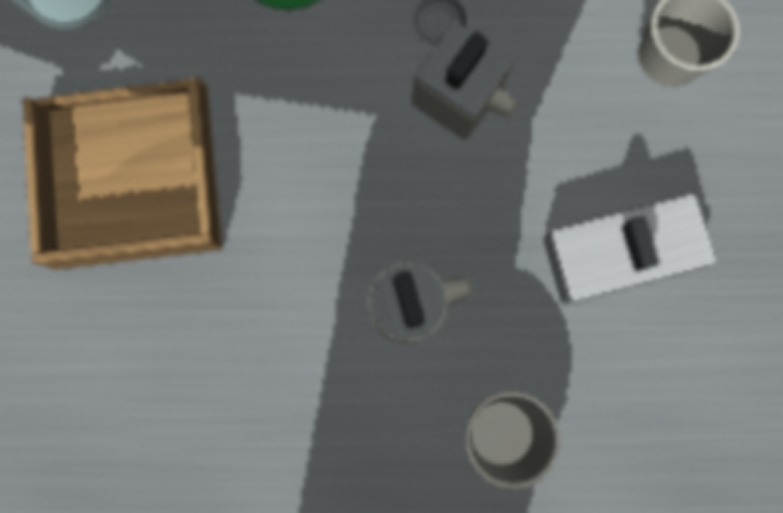

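Run:
```python
from h import *
top=robot.read_camera('top'); sc=robot.read_camera('scene')
np.savez('im0.npz',top=top,scene=sc)
def crop(im,x0,y0,w,h,f,n):
    o=cv2.resize(im[y0:y0+h,x0:x0+w,::-1],None,fx=f,fy=f,interpolation=cv2.INTER_CUBIC)
    for i in range(0,w,10): cv2.putText(o,str(x0+i),(i*f,8),0,.3,(0,0,255)); cv2.line(o,(i*f,10),(i*f,14),(0,0,255))
    for i in range(0,h,10): cv2.putText(o,str(y0+i),(0,i*f+3),0,.3,(0,0,255))
    cv2.imwrite(n,o)
crop(top,185,150,90,75+5,7,'pics/tc.png')
crop(sc,340,165,100,80,8,'pics/sc.png')
```

```text
(no output)
```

View pics/tc.png

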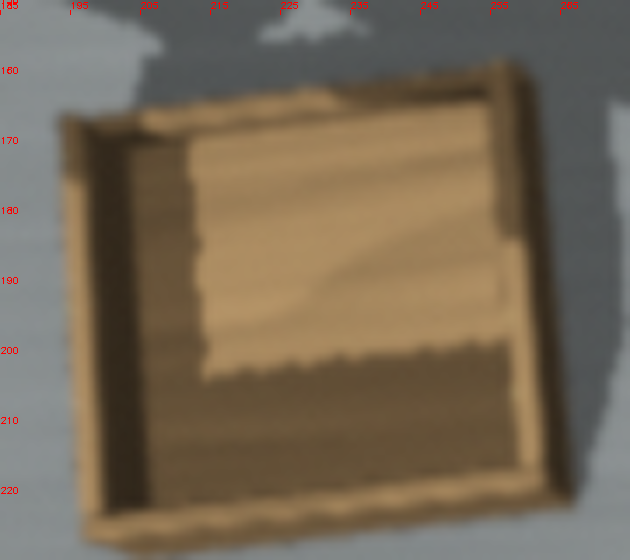

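View pics/sc.png

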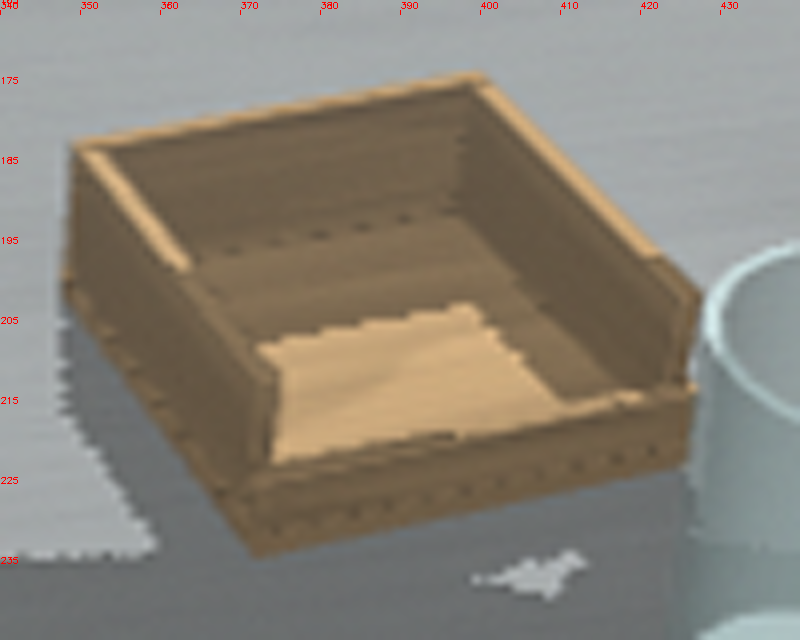

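```bash
cat >> h.py <<'E'
from scipy.optimize import least_squares
def fit(picks,x0,z=0,fixyaw=None):
    # picks: (cam, body pt, uv)
    def f(p):
        r=[]
        for c,P,uv in picks: r+=list(proj(c,tf(p[0],p[1],z,p[2],P))[0]-uv)
        return np.array(r)
    s=least_squares(f,x0,loss='soft_l1'); r=f(s.x).reshape(-1,2)
    print('pose',np.round(s.x,4),'yaw deg',round(np.degrees(s.x[2]),2))
    for (c,P,uv),e in zip(picks,r): print('  ',c,P,np.round(uv,1),np.round(e,1))
    return s.x
def Z(off,s,l,c): return [(c,P,np.array([(u+.5)/s-.5+off[0],(v+.5)/s-.5+off[1]])) for P,(u,v) in l]
E
python3 - <<'E'
from h import *
a=.073
l1=Z((185,150),7,[((-a,a,.058),(82,537)),((-a,-a,.058),(547,487)),((a,-a,.058),(518,62)),((a,a,.058),(62,118)),((-a,-a,0),(575,503))],'top')
l2=Z((340,165),8,[((-a,-a,.058),(72,145)),((-a,a,.058),(487,73)),((a,-a,0),(255,558)),((a,a,0),(688,463)),((a,a,.058),(700,290)),((-a,-a,0),(65,285))],'scene')
for l in (l1,l2,l1+l2): p=fit(l,[.56,.18,0])
d=np.load('im0.npz')
for c,(x0,y0,w,h,f) in dict(top=(185,150,90,80,7),scene=(340,165,100,80,8)).items():
    o=cv2.resize(d[c][y0:y0+h,x0:x0+w,::-1],None,fx=f,fy=f,interpolation=cv2.INTER_CUBIC)
    b=.065
    for L in ([(-a,-a,0),(a,-a,0),(a,a,0),(-a,a,0)],[(a,-a,.058),(-a,-a,.058),(-a,a,.058),(a,a,.058)],[(b,-b,.008),(b,b,.008),(-b,b,.008),(-b,-b,.008)],[(a,a,.028),(a,-a,.028)]):
        q=proj(c,tf(p[0],p[1],0,p[2],L)); q=((q+.5-[x0,y0])*f-.5).astype(int)
        cv2.polylines(o,[q],True,(255,0,255),1)
    cv2.imwrite(f'pics/fit_{c}.png',o)
E
```

```text
pose [0.5662 0.1814 0.1012] yaw deg 5.8
   top (-0.073, 0.073, 0.058) [196.3 226.3] [-0.1  0.6]
   top (-0.073, -0.073, 0.058) [262.7 219.1] [0.2 0.6]
   top (0.073, -0.073, 0.058) [258.6 158.4] [-0.7 -3.6]
   top (0.073, 0.073, 0.058) [193.4 166.4] [-0.  -4.3]
   top (-0.073, -0.073, 0) [266.7 221.4] [0.6 1.3]
pose [0.5653 0.184  0.1057] yaw deg 6.06
   scene (-0.073, -0.073, 0.058) [348.6 182.7] [-0.1 -1.2]
   scene (-0.073, 0.073, 0.058) [400.4 173.7] [-0.5 -0.9]
   scene (0.073, -0.073, 0) [371.4 234.3] [-0.3 -0.3]
   scene (0.073, 0.073, 0) [425.6 222.4] [0.2 0.1]
   scene (0.073, 0.073, 0.058) [427.1 200.8] [2.7 2. ]
   scene (-0.073, -0.073, 0) [347.7 200.2] [-0.5  0.4]
pose [0.5662 0.1824 0.1051] yaw deg 6.02
   top (-0.073, 0.073, 0.058) [196.3 226.3] [-0.4  0.7]
   top (-0.073, -0.073, 0.058) [262.7 219.1] [-0.1  0.4]
   top (0.073, -0.073, 0.058) [258.6 158.4] [-1.3 -3.7]
   top (0.073, 0.073, 0.058) [193.4 166.4] [-0.6 -4.2]
   top (-0.073, -0.073, 0) [266.7 221.4] [0.2 1.2]
   scene (-0.073, -0.073, 0.058) [348.6 182.7] [-0.6 -0.9]
   scene (-0.073, 0.073, 0.058) [400.4 173.7] [-0.9 -0.7]
   scene (0.073, -0.073, 0) [371.4 234.3] [-0.8  0. ]
   scene (0.073, 0.073, 0) [425.6 222.4] [-0.3  0.4]
   scene (0.073, 0.073, 0.058) [427.1 200.8] [2.2 2.3]
   scene (-0.073, -0.073, 0) [347.7 200.2] [-1.   0.6]
```

View pics/fit_top.png

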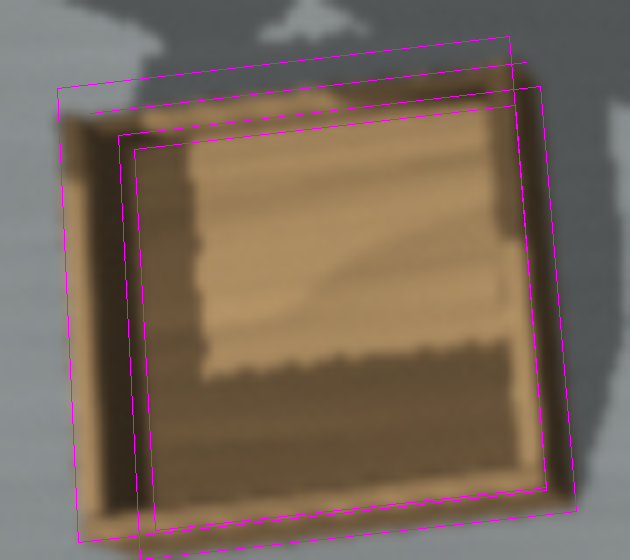

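View pics/fit_scene.png

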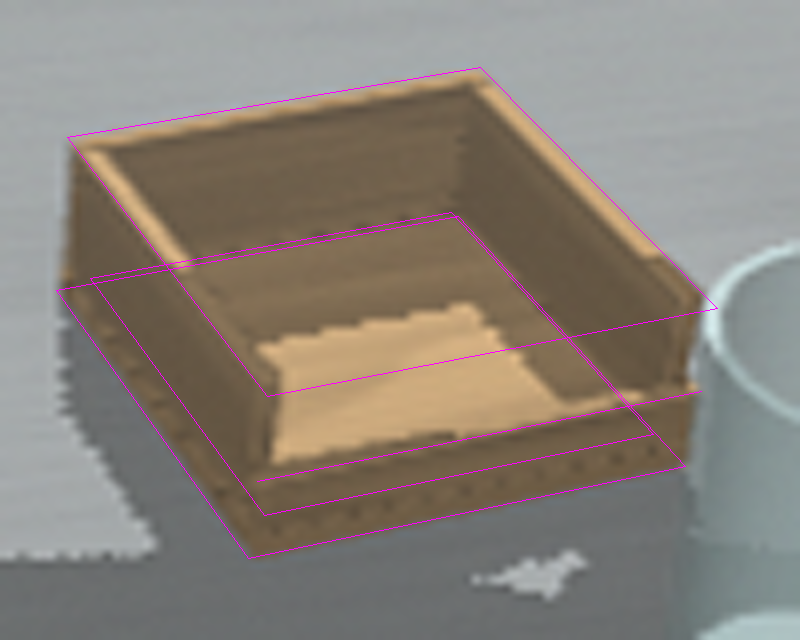

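Run:
```python
from h import *
a=.073;b=.065
l1=Z((185,150),7,[((-a,a,.058),(82,537)),((-a,-a,.058),(547,490)),((b,-a,.058),(518,62)),((b,a,.058),(62,118)),((-a,-a,0),(575,505))],'top')
l2=Z((340,165),8,[((-a,-a,.058),(72,145)),((-a,a,.058),(485,71)),((a,-a,0),(255,558)),((a,a,0),(688,463)),((b,a,.058),(700,290)),((a,a,.028),(696,388)),((-a,-a,0),(65,285))],'scene')
for l in (l1,l2,l1+l2): p=fit(l,[.56,.18,0])
d=np.load('im0.npz')
for c,(x0,y0,w,h,f) in dict(top=(185,150,90,80,7),scene=(340,165,100,80,8)).items():
    o=cv2.resize(d[c][y0:y0+h,x0:x0+w,::-1],None,fx=f,fy=f,interpolation=cv2.INTER_CUBIC)
    for L in ([(-a,-a,0),(a,-a,0),(a,a,0),(-a,a,0)],[(b,-a,.058),(-a,-a,.058),(-a,a,.058),(b,a,.058)],[(b,-b,.008),(b,b,.008),(-b,b,.008),(-b,-b,.008)],[(a,a,.028),(a,-a,.028)]):
        q=proj(c,tf(p[0],p[1],0,p[2],L)); q=((q+.5-[x0,y0])*f-.5).astype(int)
        cv2.polylines(o,[q],True,(255,0,255),1)
    cv2.imwrite(f'pics/fit2_{c}.png',o)
def crop(im,x0,y0,w,h,f,n):
    o=cv2.resize(im[y0:y0+h,x0:x0+w,::-1],None,fx=f,fy=f,interpolation=cv2.INTER_CUBIC)
    cv2.imwrite(n,o)
crop(d['top'],315,135,140,125,6,'pics/to.png')
crop(d['scene'],175,145,130,110,6,'pics/so.png')
```

```text
pose [0.5666 0.1815 0.1014] yaw deg 5.81
   top (-0.073, 0.073, 0.058) [196.3 226.3] [-0.2  0.4]
   top (-0.073, -0.073, 0.058) [262.7 219.6] [ 0.2 -0. ]
   top (0.065, -0.073, 0.058) [258.6 158.4] [-0.5 -0.3]
   top (0.065, 0.073, 0.058) [193.4 166.4] [ 0. -1.]
   top (-0.073, -0.073, 0) [266.7 221.7] [0.5 0.9]
pose [0.5656 0.1835 0.1047] yaw deg 6.0
   scene (-0.073, -0.073, 0.058) [348.6 182.7] [-0.2 -1.1]
   scene (-0.073, 0.073, 0.058) [400.2 173.4] [-0.3 -0.6]
   scene (0.073, -0.073, 0) [371.4 234.3] [-0.4 -0.2]
   scene (0.073, 0.073, 0) [425.6 222.4] [0.1 0.2]
   scene (0.065, 0.073, 0.058) [427.1 200.8] [0.8 0.3]
   scene (0.073, 0.073, 0.028) [426.6 213.1] [1.  0.2]
   scene (-0.073, -0.073, 0) [347.7 200.2] [-0.7  0.4]
pose [0.5664 0.1824 0.105 ] yaw deg 6.01
   top (-0.073, 0.073, 0.058) [196.3 226.3] [-0.4  0.6]
   top (-0.073, -0.073, 0.058) [262.7 219.6] [-0.1 -0.1]
   top (0.065, -0.073, 0.058) [258.6 158.4] [-1.  -0.4]
   top (0.065, 0.073, 0.058) [193.4 166.4] [-0.5 -0.8]
   top (-0.073, -0.073, 0) [266.7 221.7] [0.2 0.8]
   scene (-0.073, -0.073, 0.058) [348.6 182.7] [-0.5 -0.9]
   scene (-0.073, 0.073, 0.058) [400.2 173.4] [-0.6 -0.4]
   scene (0.073, -0.073, 0) [371.4 234.3] [-0.8  0.1]
   scene (0.073, 0.073, 0) [425.6 222.4] [-0.2  0.4]
   scene (0.065, 0.073, 0.058) [427.1 200.8] [0.5 0.5]
   scene (0.073, 0.073, 0.028) [426.6 213.1] [0.7 0.4]
   scene (-0.073, -0.073, 0) [347.7 200.2] [-1.   0.7]
```

View pics/fit2_top.png

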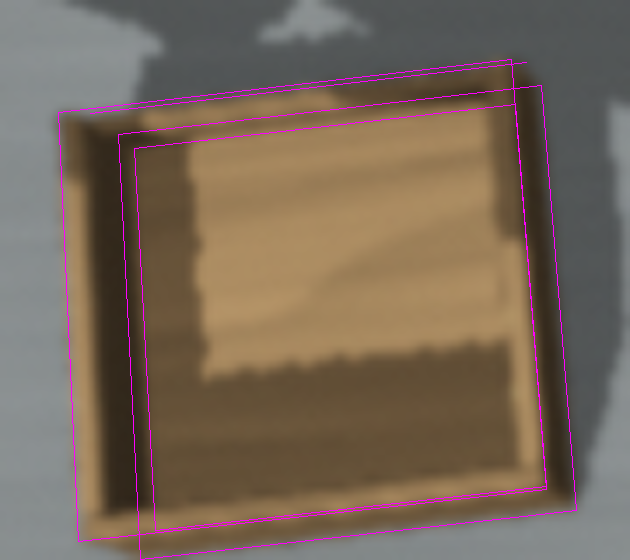

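View pics/fit2_scene.png

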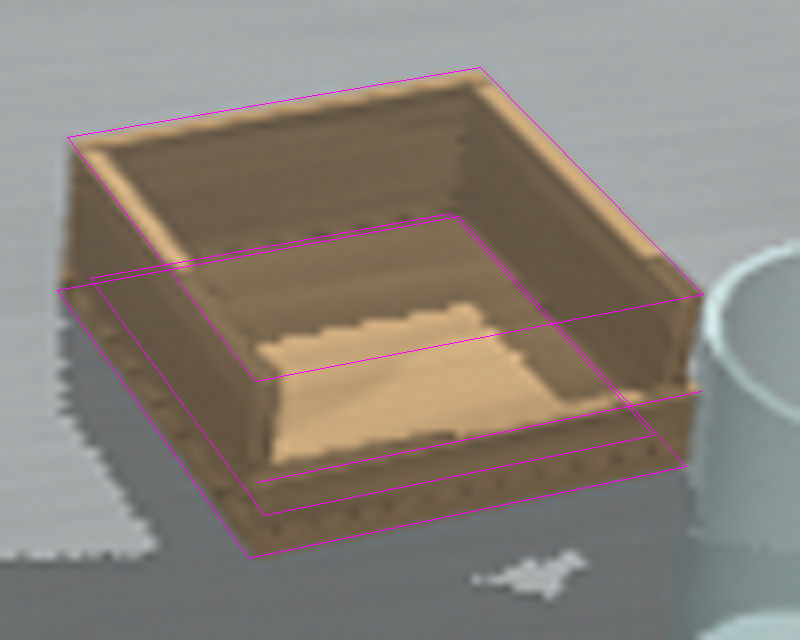

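View pics/to.png

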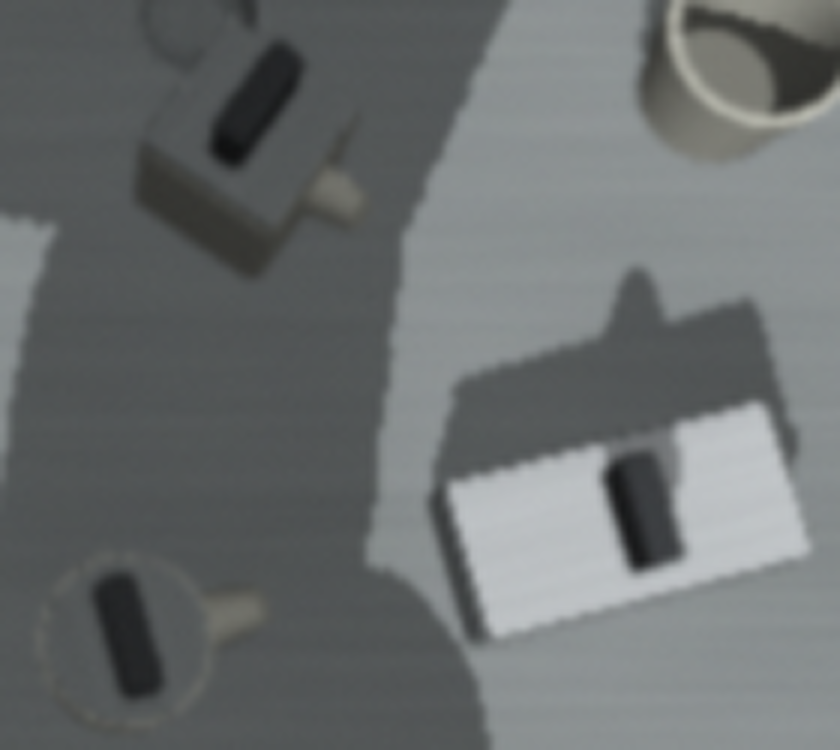

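View pics/so.png

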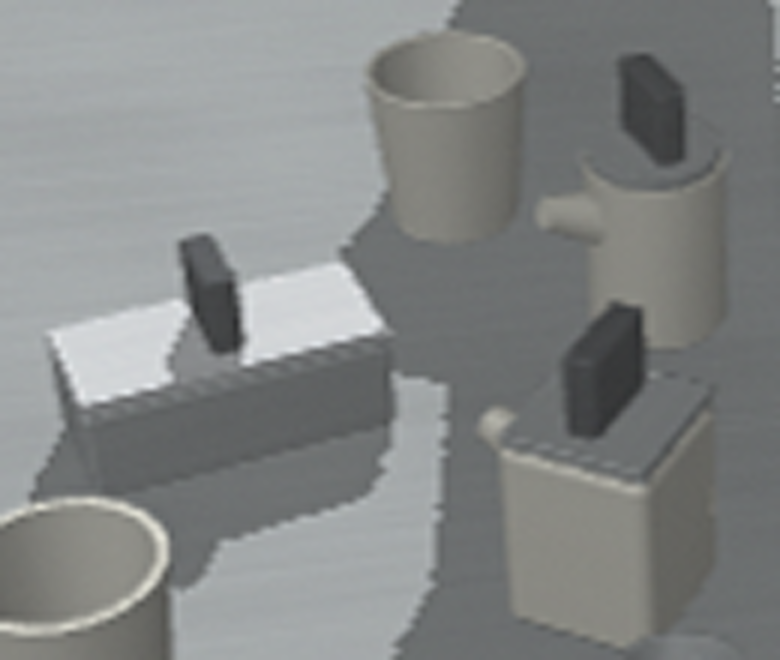

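Run:
```python
from h import *
T=lambda l:Z((315,135),6,l,'top'); S=lambda l:Z((175,145),6,l,'scene')
w=.03;L=.062
t=T([((w,L,.046),(443,485)),((w,-L,.046),(765,401)),((-w,-L,.046),(812,551)),((-w,L,.046),(488,640))])
s=S([((w,-L,.046),(86,407)),((-w,-L,.046),(48,333)),((-w,L,.046),(347,262)),((w,L,.046),(390,333)),((w,L,0),(392,424))])
P={}
for l in(t,s,t+s): P['tin']=fit(l,[.49,-.23,.26])
t=T([((0,0,.085),(126,640)),((.05,0,.066),(264,609)),((0,0,.119),(125,630))])
s=S([((0,0,.085),(656,150)),((.05,0,.066),(540,215)),])
for l in(t,s,t+s): P['round']=fit(l,[.45,-.05,-1.25])
t=T([((w,w,.085),(359,108)),((w,-w,.085),(268,224)),((-w,-w,.085),(140,140)),((.05,0,.066),(365,208)),((w,-w,0),(254,279))])
s=S([((w,w,.085),(503,447)),((-w,w,.085),(645,485)),((-w,-w,.085),(716,388)),((-w,w,0),(630,645)),((.05,0,.066),(482,427))])
for l in(t,s,t+s): P['square']=fit(l,[.63,-.09,-2.1])
np.save('P.npy',P)
d=np.load('im0.npz')
def bar(z0,z1,ax):
    a,b=(.007,.02) if ax=='jug' else (.02,.007)
    return [[(a,b,z),(-a,b,z),(-a,-b,z),(a,-b,z)] for z in(z0,z1)]
th=np.linspace(0,2*np.pi,40)
M={'tin':[[(w,L,z),(-w,L,z),(-w,-L,z),(w,-L,z)] for z in(0,.046)]+bar(.046,.08,'tin'),
'square':[[(w,w,z),(-w,w,z),(-w,-w,z),(w,-w,z)] for z in(0,.085)]+bar(.085,.119,'jug')+[[(0.03,0,.062),(.05,0,.066)]],
'round':[[(w*np.cos(a),w*np.sin(a),z) for a in th] for z in(0,.085)]+bar(.085,.119,'jug')+[[(0.03,0,.062),(.05,0,.066)]]}
for c,(x0,y0,W,H,f) in dict(top=(315,135,140,125,6),scene=(175,145,130,110,6)).items():
    o=cv2.resize(d[c][y0:y0+H,x0:x0+W,::-1],None,fx=f,fy=f,interpolation=cv2.INTER_CUBIC)
    for n in M:
      for Lq in M[n]:
        p=P[n]; q=proj(c,tf(p[0],p[1],0,p[2],Lq)); q=((q+.5-[x0,y0])*f-.5).astype(int)
        cv2.polylines(o,[q],True,(255,0,255),1)
    cv2.imwrite(f'pics/fit3_{c}.png',o)
```

```text
pose [ 0.4967 -0.237   0.2471] yaw deg 14.16
   top (0.03, 0.062, 0.046) [388.4 215.4] [-0.3 -0.5]
   top (0.03, -0.062, 0.046) [442.1 201.4] [-0.1 -0.7]
   top (-0.03, -0.062, 0.046) [449.9 226.4] [0.4 0.6]
   top (-0.03, 0.062, 0.046) [395.9 241.2] [0.  0.5]
pose [ 0.497  -0.2366  0.2434] yaw deg 13.94
   scene (0.03, -0.062, 0.046) [188.9 212.4] [-0.9  0.5]
   scene (-0.03, -0.062, 0.046) [182.6 200.1] [-0.4 -0.4]
   scene (-0.03, 0.062, 0.046) [232.4 188.2] [-0.1 -0.5]
   scene (0.03, 0.062, 0.046) [239.6 200.1] [ 0.4 -0.2]
   scene (0.03, 0.062, 0) [239.9 215.2] [1.7 0.2]
pose [ 0.4968 -0.2368  0.2456] yaw deg 14.07
   top (0.03, 0.062, 0.046) [388.4 215.4] [-0.4 -0.5]
   top (0.03, -0.062, 0.046) [442.1 201.4] [-0.2 -0.7]
   top (-0.03, -0.062, 0.046) [449.9 226.4] [0.3 0.6]
   top (-0.03, 0.062, 0.046) [395.9 241.2] [-0.1  0.4]
   scene (0.03, -0.062, 0.046) [188.9 212.4] [-1.   0.5]
   scene (-0.03, -0.062, 0.046) [182.6 200.1] [-0.6 -0.4]
   scene (-0.03, 0.062, 0.046) [232.4 188.2] [-0.3 -0.5]
   scene (0.03, 0.062, 0.046) [239.6 200.1] [ 0.3 -0.3]
   scene (0.03, 0.062, 0)
[... 2131 characters left out ...]
tleast_1d(self.fun(x))
                         ~~~~~~~~^^^
    return self.f(x, *self.args, **self.kwargs)
           ~~~~~~^^^^^^^^^^^^^^^^^^^^^^^^^^^^^^
  File "h.py", line 18, in f
    for c,P,uv in picks: r+=list(proj(c,tf(p[0],p[1],z,p[2],P))[0]-uv)
                                 ~~~~^^^^^^^^^^^^^^^^^^^^^^^^^^
  File "h.py", line 9, in proj
    K,d,R,t=cal(c); return cv2.projectPoints(np.array(X,float).reshape(-1,3),cv2.Rodrigues(R)[0],t,K,d)[0][:,0]
            ~~~^^^
  File "h.py", line 4, in cal
    k=robot.get_calibration(c); K=np.array([[k['fx'],0,k['cx']],[0,k['fy'],k['cy']],[0,0,1]]); return K,k['distortion'],k['R'],k['t']
ValueError: time passes only in moves, steps and waits
```

```bash
python3 - <<'E'
from plant import robot; import pickle
pickle.dump({c:robot.get_calibration(c) for c in('top','scene')},open('cal.pkl','wb'))
E
sed -i 's/k=robot.get_calibration(c);/k=CAL[c];/; s/^from plant import robot/from plant import robot\nimport pickle\nCAL=pickle.load(open("cal.pkl","rb"))/' h.py
cat > m.py <<'E'
from h import *
w=.03;L=.062
def bar(z0,z1,ax):
    a,b=(.007,.02) if ax=='jug' else (.02,.007)
    return [[(a,b,z),(-a,b,z),(-a,-b,z),(a,-b,z)] for z in(z0,z1)]
th=np.linspace(0,2*np.pi,40)
M={'tin':[[(w,L,z),(-w,L,z),(-w,-L,z),(w,-L,z)] for z in(0,.046)]+bar(.046,.08,'tin'),
'square':[[(w,w,z),(-w,w,z),(-w,-w,z),(w,-w,z)] for z in(0,.085)]+bar(.085,.119,'jug')+[[(0.03,0,.062),(.05,0,.066)]],
'round':[[(w*np.cos(a),w*np.sin(a),z) for a in th] for z in(0,.085)]+bar(.085,.119,'jug')+[[(0.03,0,.062),(.05,0,.066)]]}
a=.073;b=.065
M['caddy']=[[(-a,-a,0),(a,-a,0),(a,a,0),(-a,a,0)],[(b,-a,.058),(-a,-a,.058),(-a,a,.058),(b,a,.058)],[(b,-b,.008),(b,b,.008),(-b,b,.008),(-b,-b,.008)],[(a,a,.028),(a,-a,.028)]]
def over(c,im,box,P,fn):
    x0,y0,W,H,f=box
    o=cv2.resize(im[y0:y0+H,x0:x0+W,::-1],None,fx=f,fy=f,interpolation=cv2.INTER_CUBIC)
    for n,p in P.items():
      for Lq in M[n]:
        q=proj(c,tf(p[0],p[1],p[3] if len(p)>3 else 0,p[2],Lq)); q=((q+.5-[x0,y0])*f-.5).astype(int)
        cv2.polylines(o,[q],True,(255,0,255),1)
    cv2.imwrite(fn,o)
E
python3 - <<'E'
from m import *
T=lambda l:Z((315,135),6,l,'top'); S=lambda l:Z((175,145),6,l,'scene')
P=dict(tin=[.4968,-.2368,.2456],round=[.4532,-.0532,-1.3545])
t=T([((w,w,.085),(359,108)),((w,-w,.085),(268,224)),((-w,-w,.085),(140,140)),((.05,0,.066),(365,208)),((w,-w,0),(254,279))])
s=S([((w,w,.085),(503,447)),((-w,w,.085),(645,485)),((-w,-w,.085),(716,388)),((-w,w,0),(630,645)),((.05,0,.066),(482,427))])
for l in(t,s,t+s): P['square']=fit(l,[.63,-.09,-2.1])
np.save('P.npy',P)
d=np.load('im0.npz')
over('top',d['top'],(315,135,140,125,6),P,'pics/fit3_top.png')
over('scene',d['scene'],(175,145,130,110,6),P,'pics/fit3_scene.png')
E
```

```text
pose [ 0.6373 -0.1001 -2.1899] yaw deg -125.47
   top (0.03, 0.03, 0.085) [374.4 152.6] [ 1.3 -1.9]
   top (0.03, -0.03, 0.085) [359.2 171.9] [0.8 1.1]
   top (-0.03, -0.03, 0.085) [337.9 157.9] [-1.2 -0.6]
   top (0.05, 0, 0.066) [375.4 169.2] [-0.8  0. ]
   top (0.03, -0.03, 0) [356.9 181.1] [-0.1  0.8]
pose [ 0.6378 -0.1018 -2.1688] yaw deg -124.26
   scene (0.03, 0.03, 0.085) [258.4 219.1] [-2.3 -0.8]
   scene (-0.03, 0.03, 0.085) [282.1 225.4] [ 0.  -0.5]
   scene (-0.03, -0.03, 0.085) [293.9 209.2] [-0.1  0.1]
   scene (-0.03, 0.03, 0) [279.6 252.1] [3.6 4. ]
   scene (0.05, 0, 0.066) [254.9 215.8] [ 0.  -0.1]
pose [ 0.6374 -0.1009 -2.1887] yaw deg -125.4
   top (0.03, 0.03, 0.085) [374.4 152.6] [ 1.7 -2. ]
   top (0.03, -0.03, 0.085) [359.2 171.9] [1.2 1. ]
   top (-0.03, -0.03, 0.085) [337.9 157.9] [-0.8 -0.6]
   top (0.05, 0, 0.066) [375.4 169.2] [-0.4 -0.1]
   top (0.03, -0.03, 0) [356.9 181.1] [0.3 0.8]
   scene (0.03, 0.03, 0.085) [258.4 219.1] [-2.  -1.2]
   scene (-0.03, 0.03, 0.085) [282.1 225.4] [-0.  -0.6]
   scene (-0.03, -0.03, 0.085) [293.9 209.2] [0.4 0.2]
   scene (-0.03, 0.03, 0) [279.6 252.1] [3.6 4. ]
   scene (0.05, 0, 0.066) [254.9 215.8] [ 0.6 -0.5]
```

View pics/fit3_top.png

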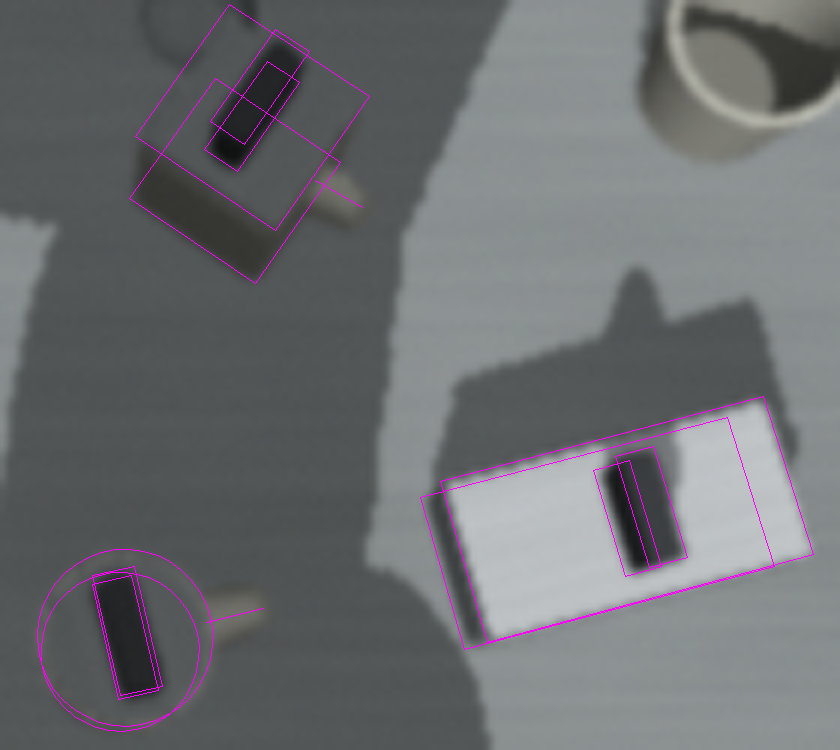

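View pics/fit3_scene.png

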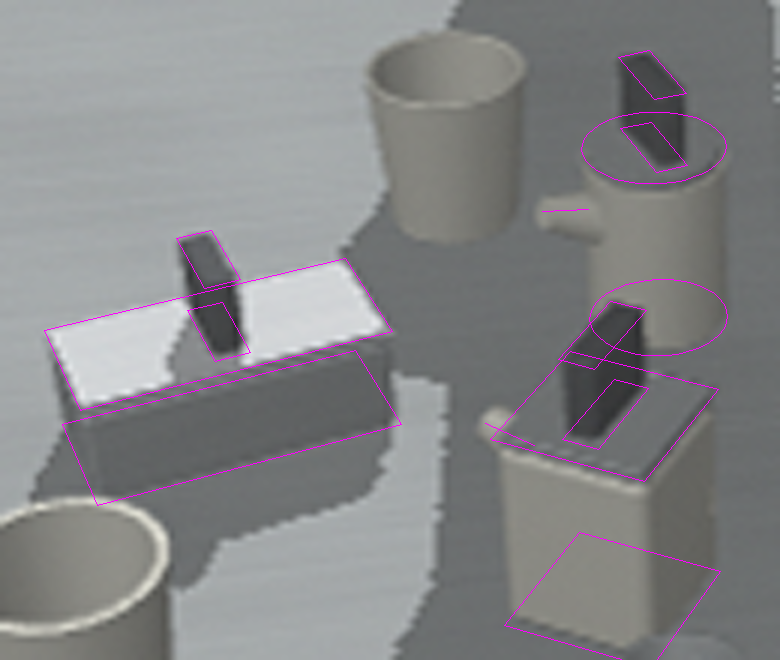

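Run:
```python
from h import *
s=robot.read_state(); R=cv2.Rodrigues(s['orientation'])[0]; print(np.round(R,3)); print(np.degrees(np.arctan2(R[1,1],R[0,1])), np.degrees(s['q']),s['t'],s['tool_pos'])
```

```text
[[-0.     0.349  0.937]
 [-0.     0.937 -0.349]
 [-1.    -0.    -0.   ]]
69.56042468577941 [ 6.46659938e+01  7.47050211e+00  8.52708409e+01  5.73626248e-04
  8.72615687e+01 -4.89445831e+00] 1.9 [0.20951161 0.56220975 0.21861297]
```

>>> {"op": "play_rows", "data": {"plan": [{"slide": [0.48,-0.95,0],"roll": -0.9,"fingers": 1},{"slide": [0.48,-0.95,0],"roll": -0.9,"fingers": 1},{"slide": [0.48,-0.95,0],"roll": -0.9,"fingers": 1},{"slide": [0.48,-0.95,0],"roll": -0.9,"fingers": 1},{"slide": [0.48,-0.95,0],"roll": -0.9,"fingers": 1},{"slide": [0.48,-0.95,0],"roll": -0.9,"fingers": 1},{"slide": [0.48,-0.95,0],"roll": -0.9,"fingers": 1},{"slide": [0.48,-0.95,0],"roll": -0.9,"fingers": 1},{"slide": [0.48,-0.95,0],"roll": -0.9,"fingers": 1},{"slide": [0.48,-0.95,0],"roll": -0.9,"fingers": 1},{"slide": [0.48,-0.95,0],"roll": -0.9,"fingers": 1},{"slide": [0.48,-0.95,0],"roll": -0.9,"fingers": 1},{"slide": [0.48,-0.95,0],"roll": -0.9,"fingers": 1},{"slide": [0.48,-0.95,0],"roll": -0.9,"fingers": 1},{"slide": [0.48,-0.95,0],"roll": -0.9,"fingers": 1},{"slide": [0.48,-0.95,0],"roll": -0.9,"fingers": 1},{"slide": [0.48,-0.95,0],"roll": -0.9,"fingers": 1},{"slide": [0.48,-0.95,0],"roll": -0.9,"fingers": 1},{"slide": [0.48,-0.95,0],"roll": -0.9,"fingers": 1},{"slide": [0.48,-0.95,0],"roll": -0.9,"fingers": 1}], "squeeze": 30}}

```text
t: 4.4
tool_pos: [0.498, -0.0088, 0.2188]
orientation: [2.079, 0.279, -2.078]
force: [-0.0, 0.1, 0.3]
opening: 0.093
```

>>> {"op": "play_rows", "data": {"plan": [{"slide": [0,-0.95,0],"roll": -0.19,"fingers": 0.2},{"slide": [0,-0.95,0],"fingers": 0.2},{"slide": [0,-0.95,0],"fingers": 0.2},{"slide": [0,-0.95,0],"fingers": 0.2},{"slide": [0,-0.95,0],"fingers": 0.2},{"slide": [0,-0.95,0],"fingers": 0.2},{"slide": [0,-0.95,0],"fingers": 0.2},{"slide": [0,-0.95,0],"fingers": 0.2},{"slide": [0,0,0],"fingers": 0.2},{"slide": [0,0,0],"fingers": 0.2},{"slide": [0,0,0],"fingers": 0.2}]}}

```text
$.plan[1]: bad value
```

```bash
cat > st.py <<'E'
from h import *
s=robot.read_state(); R=cv2.Rodrigues(s['orientation'])[0]
print('t',round(s['t'],2),'tcp',np.round(s['tool_pos'],4),'J',round(np.degrees(np.arctan2(R[1,1],R[0,1])),2),'down',np.round(R[:,0],3),'q6',round(np.degrees(s['q'][5]),1),'F',np.round(s['force'],2),'M',np.round(s['wrist_torque'],2),'open',round(s['opening'],4))
E
python3 st.py
```

```text
t 4.4 tcp [ 0.498  -0.0088  0.2188] J -74.69 down [ 0.  0. -1.] q6 67.8 F [-0.03  0.15  0.3 ] M [0.01 0.14 0.03] open 0.093
```

>>> {"op": "play_rows", "data": {"plan": [{"slide": [-0.04,-0.95,0],"roll": -0.19,"fingers": 0.2},{"slide": [0,-0.95,0],"roll": 0,"fingers": 0.2},{"slide": [0,-0.95,0],"roll": 0,"fingers": 0.2},{"slide": [0,-0.95,0],"roll": 0,"fingers": 0.2},{"slide": [0,-0.95,0],"roll": 0,"fingers": 0.2},{"slide": [0,-0.95,0],"roll": 0,"fingers": 0.2},{"slide": [0,-0.95,0],"roll": 0,"fingers": 0.2},{"slide": [0,-0.98,0],"roll": 0,"fingers": 0.2},{"slide": [0,0,0],"roll": 0,"fingers": 0.2},{"slide": [0,0,0],"roll": 0,"fingers": 0.2}]}}

```text
t: 5.65
tool_pos: [0.4963, -0.2362, 0.2186]
orientation: [2.092, 0.258, -2.092]
force: [-0.4, -0.4, 0.7]
opening: 0.0562
```

```bash
python3 st.py
```

```text
t 5.65 tcp [ 0.4963 -0.2362  0.2186] J -75.98 down [-0.     0.001 -1.   ] q6 45.2 F [-0.39 -0.38  0.72] M [-0.01  0.15  0.02] open 0.0562
```

>>> {"op": "play_rows", "data": {"plan": [{"slide": [0.02,-0.02,-1],"roll": 0,"fingers": 0.2},{"slide": [0,0,-1],"roll": 0,"fingers": 0.2},{"slide": [0,0,-1],"roll": 0,"fingers": 0.2},{"slide": [0,0,-1],"roll": 0,"fingers": 0.2},{"slide": [0,0,-0.9],"roll": 0,"fingers": 0.2},{"slide": [0,0,-0.4],"roll": 0,"fingers": 0.2},{"slide": [0,0,-0.25],"roll": 0,"fingers": 0.2},{"slide": [0,0,0],"roll": 0,"fingers": 0.2},{"slide": [0,0,0],"roll": 0,"fingers": -1},{"slide": [0,0,0],"roll": 0,"fingers": -1},{"slide": [0,0,0],"roll": 0,"fingers": -1},{"slide": [0,0,0],"roll": 0,"fingers": -1},{"slide": [0,0,0],"roll": 0,"fingers": -1}]}}

```text
t: 7.28
tool_pos: [0.497, -0.2375, 0.0522]
orientation: [2.091, 0.257, -2.091]
force: [0.3, -0.2, 0.3]
opening: 0.0138
```

```bash
python3 st.py
```

```text
t 7.28 tcp [ 0.497  -0.2375  0.0522] J -75.97 down [ 0. -0. -1.] q6 45.1 F [ 0.34 -0.16  0.29] M [-0.09  0.12 -0.04] open 0.0138
```

>>> {"op": "play_rows", "data": {"plan": [{"slide": [0,0,0.4],"roll": 0,"fingers": -1},{"slide": [0,0,0.9],"roll": 0,"fingers": -1},{"slide": [0,0,1],"roll": 0,"fingers": -1},{"slide": [0,0,1],"roll": 0,"fingers": -1},{"slide": [0,0,1],"roll": 0,"fingers": -1},{"slide": [0,0,0.5],"roll": 0,"fingers": -1}]}}

```text
t: 8.02
tool_pos: [0.4975, -0.2375, 0.1982]
orientation: [2.092, 0.256, -2.089]
force: [0.0, 0.7, -4.5]
opening: 0.0133
```

>>> {"op": "play_rows", "data": {"plan": [{"slide": [0.08,0.5,0],"roll": -0.068,"fingers": -1},{"slide": [0.08,0.9,0],"roll": -0.068,"fingers": -1},{"slide": [0.08,0.95,0],"roll": -0.068,"fingers": -1},{"slide": [0.08,0.95,0],"roll": -0.068,"fingers": -1},{"slide": [0.08,0.95,0],"roll": -0.068,"fingers": -1},{"slide": [0.08,0.95,0],"roll": -0.068,"fingers": -1},{"slide": [0.08,0.95,0],"roll": -0.068,"fingers": -1},{"slide": [0.08,0.95,0],"roll": -0.068,"fingers": -1},{"slide": [0.08,0.95,0],"roll": -0.068,"fingers": -1},{"slide": [0.08,0.95,0],"roll": -0.068,"fingers": -1},{"slide": [0.08,0.95,0],"roll": -0.068,"fingers": -1},{"slide": [0.08,0.95,0],"roll": -0.068,"fingers": -1},{"slide": [0.08,0.95,0],"roll": -0.068,"fingers": -1},{"slide": [0.08,0.95,0],"roll": -0.068,"fingers": -1},{"slide": [0.08,0.95,0],"roll": -0.068,"fingers": -1},{"slide": [0.08,0.14,0],"roll": 0,"fingers": -1},{"slide": [0,0,0],"roll": 0,"fingers": -1},{"slide": [0,0,0],"roll": 0,"fingers": -1}]}}

```text
t: 10.28
tool_pos: [0.5349, 0.1787, 0.1954]
orientation: [2.168, 0.11, -2.17]
force: [0.0, -0.6, -4.4]
opening: 0.0138
```

```bash
python3 st.py
python3 - <<'E'
from m import *
s=robot.read_state();p=s['tool_pos']
T=robot.read_camera('top');S=robot.read_camera('scene'); np.savez('im1.npz',top=T,scene=S)
P=dict(caddy=[.5663,.1823,.103],tin=[p[0],p[1],np.radians(95.9-90),p[2]-.052])
over('top',T,(170,130,110,110,6),P,'pics/p1t.png'); over('scene',S,(330,130,115,110,6),P,'pics/p1s.png')
E
```

```text
t 10.28 tcp [0.5349 0.1787 0.1954] J -84.16 down [-0.001 -0.001 -1.   ] q6 97.4 F [ 0.04 -0.58 -4.35] M [-0.01  0.21  0.06] open 0.0138
```

View pics/p1t.png

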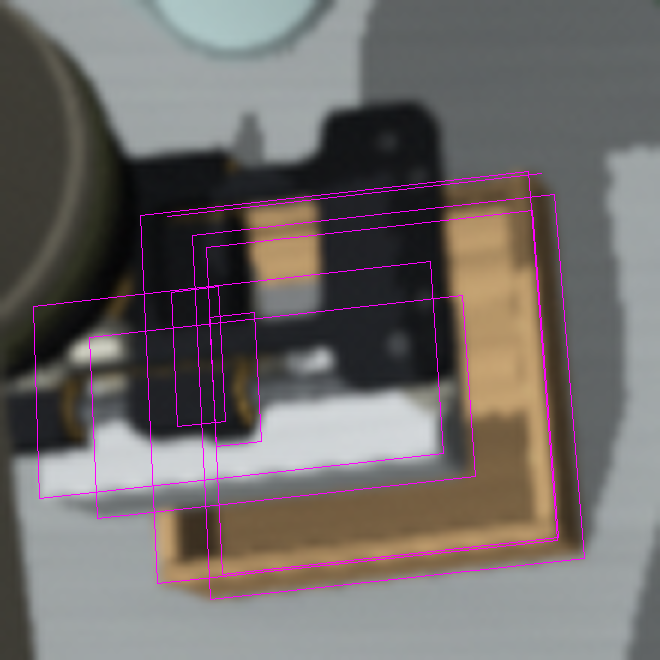

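View pics/p1s.png

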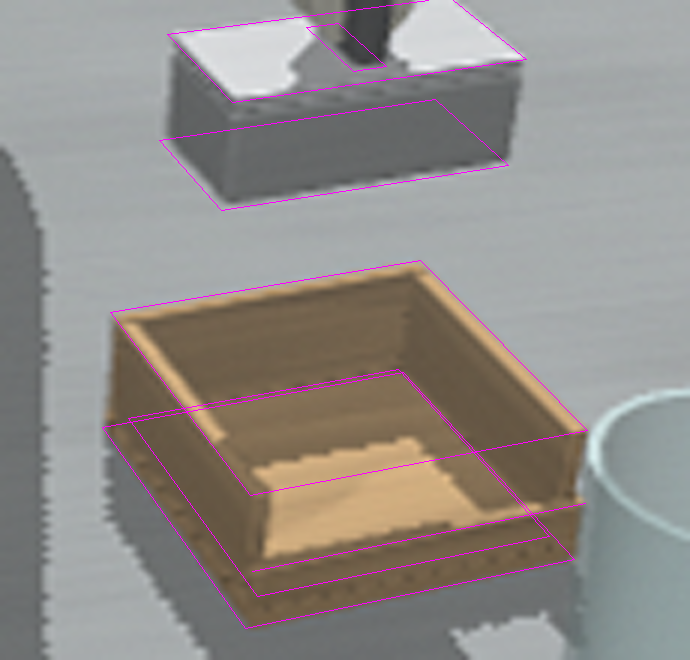

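>>> {"op": "play_rows", "data": {"plan": [{"slide": [0.02,0.03,-0.8],"roll": 0,"fingers": -1},{"slide": [0,0,-0.9],"roll": 0,"fingers": -1},{"slide": [0,0,-0.8],"roll": 0,"fingers": -1},{"slide": [0,0,-0.3],"roll": 0,"fingers": -1},{"slide": [0,0,-0.3],"roll": 0,"fingers": -1},{"slide": [0,0,-0.3],"roll": 0,"fingers": -1},{"slide": [0,0,-0.3],"roll": 0,"fingers": -1},{"slide": [0,0,0],"roll": 0,"fingers": -1}]}}

```text
t: 11.38
tool_pos: [0.5354, 0.1802, 0.0843]
orientation: [2.167, 0.111, -2.17]
force: [-0.6, -0.1, -5.4]
opening: 0.0138
```

```bash
python3 st.py
python3 - <<'E'
from m import *
s=robot.read_state();p=s['tool_pos']
T=robot.read_camera('top');S=robot.read_camera('scene'); np.savez('im1.npz',top=T,scene=S)
P=dict(caddy=[.5663,.1823,.103])
over('top',T,(170,130,110,110,6),P,'pics/p2t.png'); over('scene',S,(330,130,115,110,6),P,'pics/p2s.png')
E
```

```text
t 11.38 tcp [0.5354 0.1802 0.0843] J -84.12 down [-0.001 -0.    -1.   ] q6 97.5 F [-0.55 -0.14 -5.39] M [0.   0.21 0.02] open 0.0138
```

View pics/p2s.png

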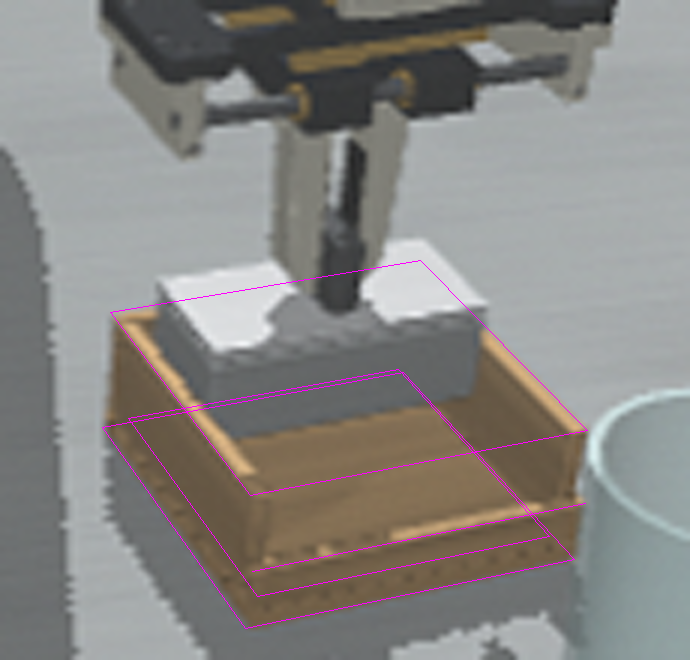

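>>> {"op": "play_rows", "data": {"plan": [{"slide": [0,0,-0.15],"roll": 0,"fingers": -1},{"slide": [0,0,-0.15],"roll": 0,"fingers": -1},{"slide": [0,0,-0.15],"roll": 0,"fingers": -1},{"slide": [0,0,-0.15],"roll": 0,"fingers": -1},{"slide": [0,0,-0.12],"roll": 0,"fingers": -1},{"slide": [0,0,-0.05],"roll": 0,"fingers": -1},{"slide": [0,0,-0.05],"roll": 0,"fingers": -1},{"slide": [0,0,0],"roll": 0,"fingers": -1}]}}

```text
t: 12.48
tool_pos: [0.5359, 0.1803, 0.0605]
orientation: [2.169, 0.111, -2.169]
force: [0.4, -0.1, -4.8]
opening: 0.0134
```

```bash
python3 st.py
```

```text
t 12.47 tcp [0.5359 0.1803 0.0605] J -84.12 down [-0. -0. -1.] q6 97.5 F [ 0.45 -0.1  -4.77] M [-0.05  0.19 -0.01] open 0.0134
```

Just short of touching; one more small step, then release and lift.

>>> {"op": "play_rows", "data": {"plan": [{"slide": [0,0,-0.04],"roll": 0,"fingers": -1},{"slide": [0,0,-0.03],"roll": 0,"fingers": -1},{"slide": [0,0,0],"roll": 0,"fingers": -1}]}}

```text
t: 12.85
tool_pos: [0.5363, 0.1804, 0.0603]
orientation: [2.169, 0.111, -2.168]
force: [-6.7, -2.7, 9.8]
opening: 0.014
```

```bash
python3 st.py
```

```text
t 12.85 tcp [0.5363 0.1804 0.0603] J -84.12 down [ 0.001  0.    -1.   ] q6 97.5 F [-6.73 -2.68  9.79] M [-0.36  1.54 -0.02] open 0.014
```

>>> {"op": "play_rows", "data": {"plan": [{"slide": [0,0,0.03],"roll": 0,"fingers": 0.2},{"slide": [0,0,0],"roll": 0,"fingers": 0.2},{"slide": [0,0,0],"roll": 0,"fingers": 0.2},{"slide": [0,0,0.3],"roll": 0,"fingers": 0.2},{"slide": [0,0,0.9],"roll": 0,"fingers": 0.2},{"slide": [0,0,1],"roll": 0,"fingers": 0.2},{"slide": [0,0,1],"roll": 0,"fingers": 0.2},{"slide": [0,0,1],"roll": 0,"fingers": 0.2},{"slide": [0,0,0.8],"roll": 0,"fingers": 0.2}]}}

```text
t: 13.98
tool_pos: [0.5364, 0.1804, 0.2116]
orientation: [2.171, 0.112, -2.167]
force: [-0.6, 0.4, 0.3]
opening: 0.056
```

>>> {"op": "play_rows", "data": {"plan": [{"slide": [-0.3,-0.8,0],"roll": 0.1,"fingers": 0.2},{"slide": [-0.3,-0.85,0],"roll": 0.1,"fingers": 0.2},{"slide": [-0.3,-0.85,0],"roll": 0.1,"fingers": 0.2},{"slide": [-0.3,-0.85,0],"roll": 0.1,"fingers": 0.2},{"slide": [-0.3,-0.85,0],"roll": 0.1,"fingers": 0.2},{"slide": [-0.3,-0.85,0],"roll": 0.1,"fingers": 0.2},{"slide": [-0.3,-0.85,0],"roll": 0.1,"fingers": 0.2},{"slide": [-0.3,-0.85,0],"roll": 0.1,"fingers": 0.2},{"slide": [-0.35,-1.0,0],"roll": 0,"fingers": 0.2},{"slide": [0,0,0],"roll": 0,"fingers": 0.2},{"slide": [0,0,0],"roll": 0,"fingers": 0.2}]}}

```text
t: 15.35
tool_pos: [0.4537, -0.0519, 0.2098]
orientation: [2.11, 0.226, -2.108]
force: [1.2, 0.0, -0.5]
opening: 0.0554
```

```bash
python3 st.py
python3 - <<'E'
from m import *
T=robot.read_camera('top');S=robot.read_camera('scene')
P=dict(caddy=[.5663,.1823,.103],tin=[.5359,.1803,.103,.008])
over('top',T,(170,130,110,110,6),P,'pics/p3t.png'); over('scene',S,(330,130,115,110,6),P,'pics/p3s.png')
E
```

```text
t 15.35 tcp [ 0.4537 -0.0519  0.2098] J -77.76 down [ 0.001  0.    -1.   ] q6 64.8 F [ 1.16  0.03 -0.46] M [-0.03  0.17 -0.02] open 0.0554
```

View pics/p3t.png

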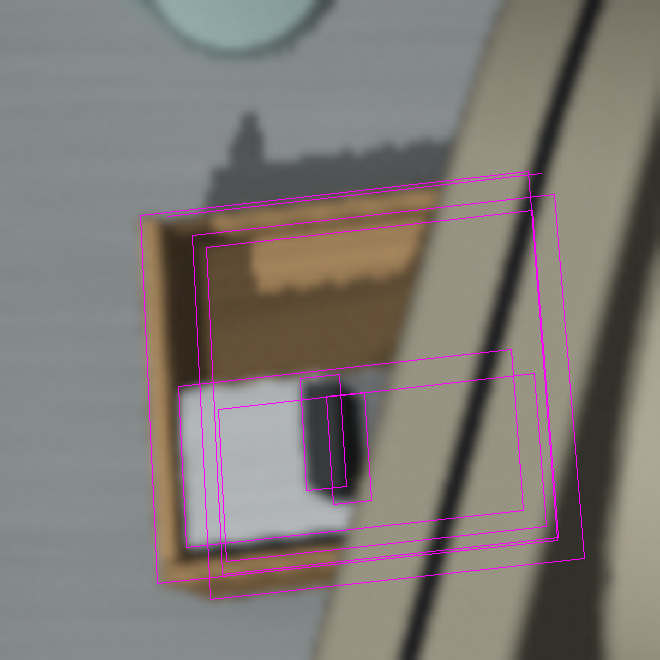

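View pics/p3s.png

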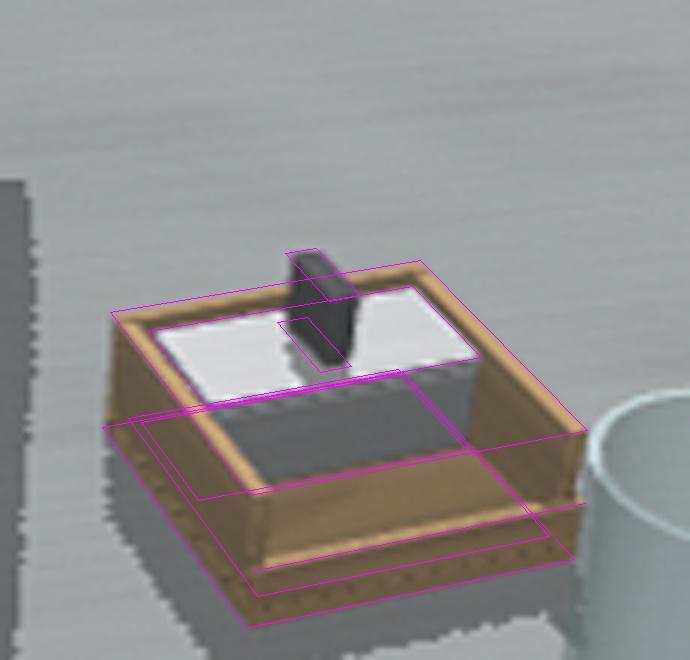

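>>> {"op": "play_rows", "data": {"plan": [{"slide": [-0.02,-0.04,-0.9],"roll": 0.02,"fingers": 0.2},{"slide": [0,0,-1],"roll": 0,"fingers": 0.2},{"slide": [0,0,-0.9],"roll": 0,"fingers": 0.2},{"slide": [0,0,-0.5],"roll": 0,"fingers": 0.2},{"slide": [0,0,-0.4],"roll": 0,"fingers": 0.2},{"slide": [0,0,-0.25],"roll": 0,"fingers": 0.2},{"slide": [0,0,0],"roll": 0,"fingers": 0.2},{"slide": [0,0,0],"roll": 0,"fingers": -1},{"slide": [0,0,0],"roll": 0,"fingers": -1},{"slide": [0,0,0],"roll": 0,"fingers": -1},{"slide": [0,0,0],"roll": 0,"fingers": -1},{"slide": [0,0,0],"roll": 0,"fingers": -1}], "squeeze": 40}}

```text
t: 16.95
tool_pos: [0.4528, -0.0535, 0.0909]
orientation: [2.107, 0.229, -2.107]
force: [-0.9, -1.3, 1.5]
opening: 0.0136
```

```bash
python3 st.py
```

```text
t 16.95 tcp [ 0.4528 -0.0535  0.0909] J -77.56 down [-0. -0. -1.] q6 64.4 F [-0.89 -1.28  1.45] M [-0.14  0.25  0.03] open 0.0136
```

>>> {"op": "play_rows", "data": {"plan": [{"slide": [0,0,0.3],"roll": 0,"fingers": -1},{"slide": [0,0,0.8],"roll": 0,"fingers": -1},{"slide": [0,0,1],"roll": 0,"fingers": -1},{"slide": [0,0,1],"roll": 0,"fingers": -1},{"slide": [0,0,0.57],"roll": 0,"fingers": -1},{"slide": [0.2,0.4,0],"roll": 0.4,"fingers": -1},{"slide": [0.4,0.75,0],"roll": 0.85,"fingers": -1},{"slide": [0.4,0.75,0],"roll": 0.85,"fingers": -1},{"slide": [0.4,0.75,0],"roll": 0.85,"fingers": -1},{"slide": [0.4,0.75,0],"roll": 0.85,"fingers": -1},{"slide": [0.4,0.75,0],"roll": 0.85,"fingers": -1},{"slide": [0.4,0.75,0],"roll": 0.85,"fingers": -1},{"slide": [0.4,0.75,0],"roll": 0.85,"fingers": -1},{"slide": [0.4,0.75,0],"roll": 0.85,"fingers": -1},{"slide": [0.4,0.75,0],"roll": 0.85,"fingers": -1},{"slide": [0.4,0.75,0],"roll": 0.85,"fingers": -1},{"slide": [0.4,0.75,0],"roll": 0.85,"fingers": -1},{"slide": [0.15,0.4,0],"roll": 0.69,"fingers": -1},{"slide": [0,0,0],"roll": 0,"fingers": -1},{"slide": [0,0,0],"roll": 0,"fingers": -1}]}}

```text
t: 19.45
tool_pos: [0.5945, 0.218, 0.1994]
orientation: [1.131, 1.257, -1.135]
force: [0.2, -0.5, -3.9]
opening: 0.0138
```

```bash
python3 st.py
python3 - <<'E'
from m import *
s=robot.read_state();p=s['tool_pos']
T=robot.read_camera('top');S=robot.read_camera('scene')
R=cv2.Rodrigues(s['orientation'])[0]; J=np.arctan2(R[1,1],R[0,1])
P=dict(caddy=[.5663,.1823,.103],round=[p[0],p[1],J,p[2]-.0909])
over('top',T,(170,120,110,110,6),P,'pics/p4t.png'); over('scene',S,(330,120,115,120,6),P,'pics/p4s.png')
E
```

```text
t 19.45 tcp [0.5945 0.218  0.1994] J 5.9 down [-0.002 -0.001 -1.   ] q6 9.6 F [ 0.17 -0.45 -3.86] M [-0.06  0.07 -0.  ] open 0.0138
```

View pics/p4t.png

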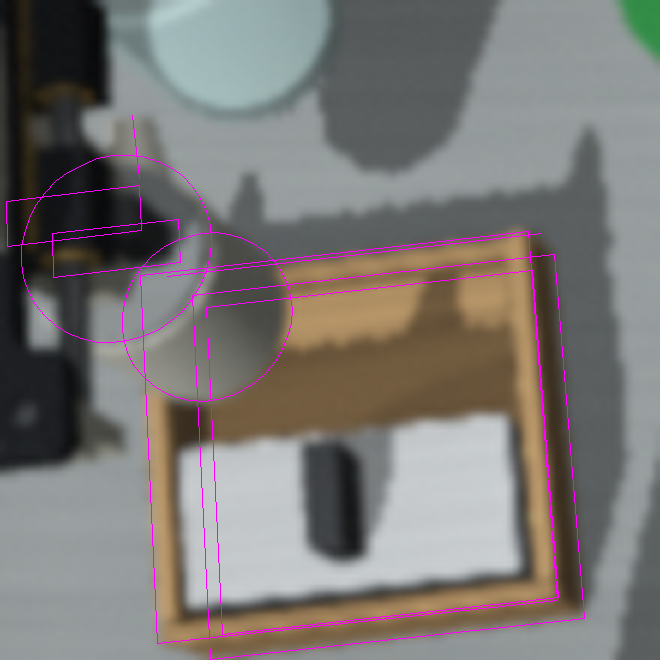

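View pics/p4s.png

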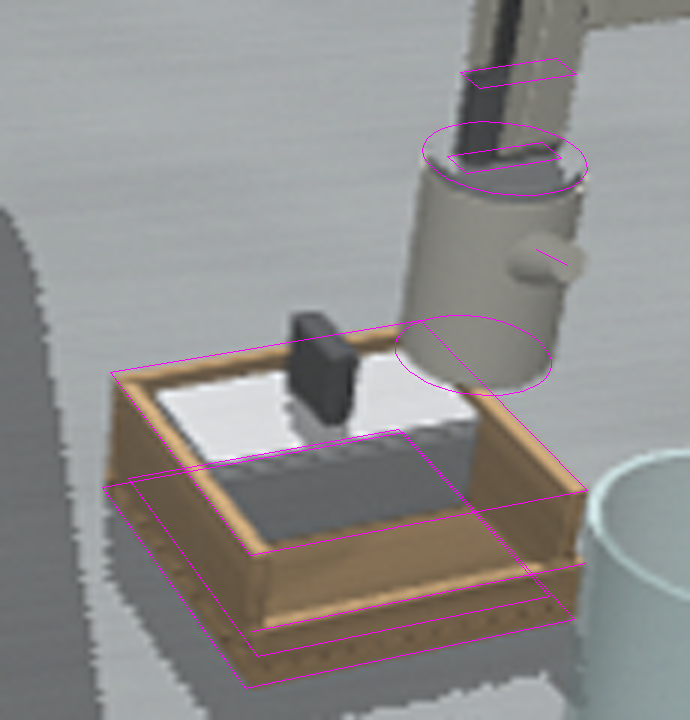

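>>> {"op": "play_rows", "data": {"plan": [{"slide": [0.03,-0.03,-0.6],"roll": 0,"fingers": -1},{"slide": [0,0,-0.6],"roll": 0,"fingers": -1},{"slide": [0,0,-0.3],"roll": 0,"fingers": -1},{"slide": [0,0,-0.15],"roll": 0,"fingers": -1},{"slide": [0,0,-0.15],"roll": 0,"fingers": -1},{"slide": [0,0,-0.15],"roll": 0,"fingers": -1},{"slide": [0,0,0],"roll": 0,"fingers": -1}]}}

```text
t: 20.42
tool_pos: [0.5962, 0.2172, 0.1423]
orientation: [1.132, 1.257, -1.132]
force: [-1.1, 0.4, -4.4]
opening: 0.0137
```

```bash
python3 st.py
python3 - <<'E'
from m import *
s=robot.read_state();p=s['tool_pos']
T=robot.read_camera('top');S=robot.read_camera('scene')
R=cv2.Rodrigues(s['orientation'])[0]; J=np.arctan2(R[1,1],R[0,1])
P=dict()
over('top',T,(170,120,110,110,6),P,'pics/p5t.png'); over('scene',S,(330,120,115,120,6),P,'pics/p5s.png')
E
```

```text
t 20.43 tcp [0.5962 0.2172 0.1423] J 5.96 down [-0. -0. -1.] q6 9.4 F [-1.08  0.37 -4.4 ] M [-0.07  0.05 -0.04] open 0.0137
```

View pics/p5t.png

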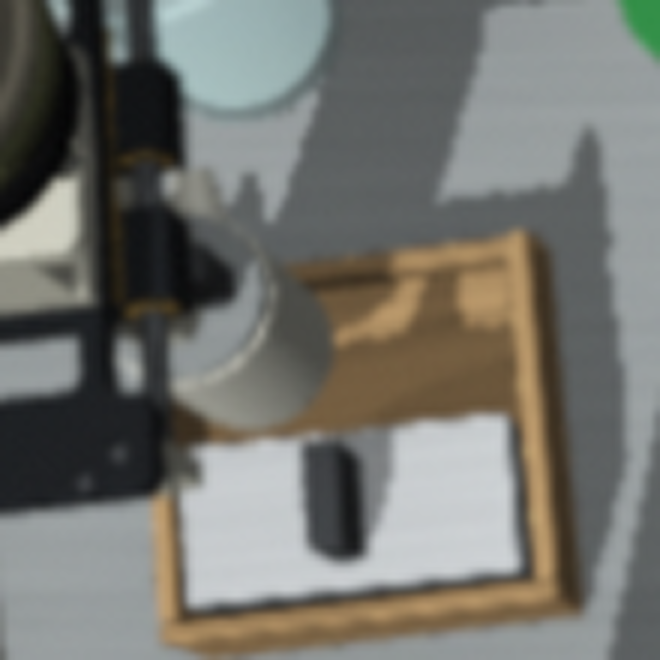

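View pics/p5s.png

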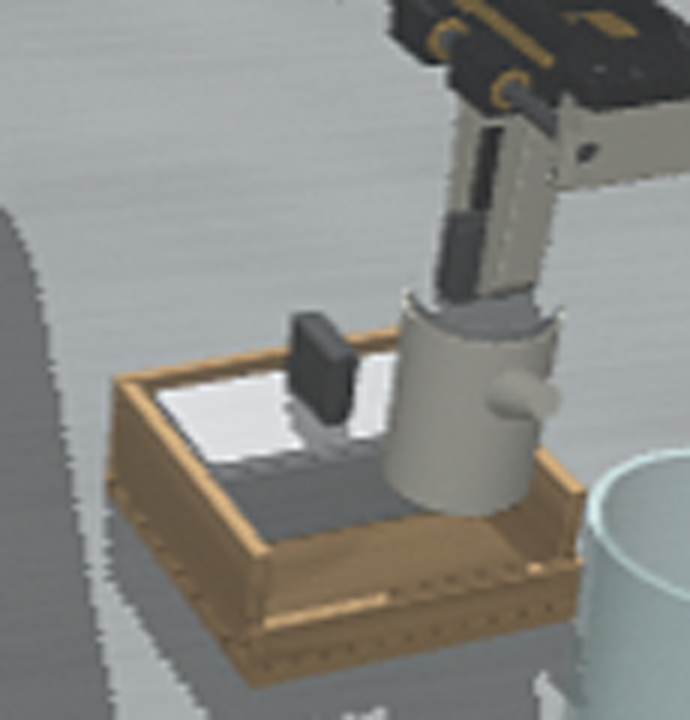

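>>> {"op": "play_rows", "data": {"plan": [{"slide": [-0.03,0,-0.12],"roll": 0,"fingers": -1},{"slide": [0,0,-0.12],"roll": 0,"fingers": -1},{"slide": [0,0,-0.12],"roll": 0,"fingers": -1},{"slide": [0,0,-0.12],"roll": 0,"fingers": -1},{"slide": [0,0,-0.12],"roll": 0,"fingers": -1},{"slide": [0,0,-0.12],"roll": 0,"fingers": -1},{"slide": [0,0,-0.12],"roll": 0,"fingers": -1},{"slide": [0,0,-0.12],"roll": 0,"fingers": -1},{"slide": [0,0,0],"roll": 0,"fingers": -1}]}}

```text
t: 21.65
tool_pos: [0.5951, 0.2171, 0.1131]
orientation: [1.132, 1.257, -1.133]
force: [-0.0, -0.6, -5.3]
opening: 0.0137
```

```bash
python3 st.py
```

```text
t 21.65 tcp [0.5951 0.2171 0.1131] J 5.96 down [-0.001 -0.    -1.   ] q6 9.5 F [-0.01 -0.62 -5.27] M [-0.02  0.06 -0.02] open 0.0137
```

Bottom at ~22 mm, no contact. 14 mm more.

>>> {"op": "play_rows", "data": {"plan": [{"slide": [0,0,-0.1],"roll": 0,"fingers": -1},{"slide": [0,0,-0.1],"roll": 0,"fingers": -1},{"slide": [0,0,-0.1],"roll": 0,"fingers": -1},{"slide": [0,0,-0.1],"roll": 0,"fingers": -1},{"slide": [0,0,-0.05],"roll": 0,"fingers": -1},{"slide": [0,0,0],"roll": 0,"fingers": -1}]}}

```text
t: 22.4
tool_pos: [0.5952, 0.2172, 0.0999]
orientation: [1.132, 1.257, -1.133]
force: [-0.4, 0.0, -4.9]
opening: 0.0136
```

```bash
python3 st.py
```

```text
t 22.4 tcp [0.5952 0.2172 0.0999] J 5.96 down [-0. -0. -1.] q6 9.5 F [-0.38  0.01 -4.91] M [-0.07  0.06 -0.01] open 0.0136
```

>>> {"op": "play_rows", "data": {"plan": [{"slide": [0,0,-0.04],"roll": 0,"fingers": -1},{"slide": [0,0,0],"roll": 0,"fingers": -1}]}}

```text
t: 22.65
tool_pos: [0.5954, 0.2172, 0.099]
orientation: [1.132, 1.256, -1.132]
force: [-0.4, 0.0, -4.3]
opening: 0.0137
```

```bash
python3 st.py
```

```text
t 22.65 tcp [0.5954 0.2172 0.099 ] J 5.96 down [ 0.  0. -1.] q6 9.5 F [-0.35  0.04 -4.25] M [-0.04  0.05 -0.01] open 0.0137
```

>>> {"op": "play_rows", "data": {"plan": [{"slide": [0,0,-0.03],"roll": 0,"fingers": -1},{"slide": [0,0,0],"roll": 0,"fingers": -1}]}}

```text
t: 22.9
tool_pos: [0.5956, 0.2172, 0.0989]
orientation: [1.133, 1.256, -1.132]
force: [-1.9, -1.7, 2.6]
opening: 0.0139
```

```bash
python3 st.py
```

```text
t 22.9 tcp [0.5956 0.2172 0.0989] J 5.96 down [ 0.001  0.    -1.   ] q6 9.5 F [-1.9  -1.75  2.59] M [-0.28  0.68  0.03] open 0.0139
```

>>> {"op": "play_rows", "data": {"plan": [{"slide": [0,0,0.02],"roll": 0,"fingers": 0.2},{"slide": [0,0,0],"roll": 0,"fingers": 0.2},{"slide": [0,0,0],"roll": 0,"fingers": 0.2},{"slide": [0,0,0.3],"roll": 0,"fingers": 0.2},{"slide": [0,0,0.9],"roll": 0,"fingers": 0.2},{"slide": [0,0,1],"roll": 0,"fingers": 0.2},{"slide": [0,0,1],"roll": 0,"fingers": 0.2},{"slide": [0,0,0.6],"roll": 0,"fingers": 0.2}]}}

```text
t: 23.9
tool_pos: [0.5962, 0.2175, 0.2153]
orientation: [1.134, 1.255, -1.13]
force: [0.7, -0.5, 0.3]
opening: 0.0557
```

>>> {"op": "play_rows", "data": {"plan": [{"slide": [0.08,-0.59,0],"roll": -0.91,"fingers": 0.2},{"slide": [0.08,-0.59,0],"roll": -0.91,"fingers": 0.2},{"slide": [0.08,-0.59,0],"roll": -0.91,"fingers": 0.2},{"slide": [0.08,-0.59,0],"roll": -0.91,"fingers": 0.2},{"slide": [0.08,-0.59,0],"roll": -0.91,"fingers": 0.2},{"slide": [0.08,-0.59,0],"roll": -0.91,"fingers": 0.2},{"slide": [0.08,-0.59,0],"roll": -0.91,"fingers": 0.2},{"slide": [0.08,-0.59,0],"roll": -0.91,"fingers": 0.2},{"slide": [0.08,-0.59,0],"roll": -0.91,"fingers": 0.2},{"slide": [0.08,-0.59,0],"roll": -0.91,"fingers": 0.2},{"slide": [0.08,-0.59,0],"roll": -0.91,"fingers": 0.2},{"slide": [0.08,-0.59,0],"roll": -0.91,"fingers": 0.2},{"slide": [0.08,-0.59,0],"roll": -0.91,"fingers": 0.2},{"slide": [0.08,-0.59,0],"roll": -0.91,"fingers": 0.2},{"slide": [0.08,-0.59,0],"roll": -0.91,"fingers": 0.2},{"slide": [0.08,-0.59,0],"roll": -0.91,"fingers": 0.2},{"slide": [0.08,-0.59,0],"roll": -0.91,"fingers": 0.2},{"slide": [0.05,-0.57,0],"roll": -0.95,"fingers": 0.2},{"slide": [0,0,0],"roll": 0,"fingers": 0.2},{"slide": [0,0,0],"roll": 0,"fingers": 0.2}]}}

```text
t: 26.4
tool_pos: [0.6375, -0.1002, 0.2125]
orientation: [-1.869, 0.593, 1.87]
force: [-0.2, 0.5, 0.5]
opening: 0.056
```

```bash
python3 st.py
python3 - <<'E'
from m import *
T=robot.read_camera('top');S=robot.read_camera('scene')
P=dict(round=[.5956,.2172,.103,.008])
over('top',T,(170,120,110,110,6),P,'pics/p6t.png'); over('scene',S,(330,120,115,120,6),P,'pics/p6s.png')
over('scene',S,(230,130,100,120,6),dict(square=[.6374,-.1009,-2.1887]),'pics/p6q.png')
E
```

```text
t 26.4 tcp [ 0.6375 -0.1002  0.2125] J -125.23 down [-0.  0. -1.] q6 111.7 F [-0.21  0.51  0.52] M [ 0.05  0.15 -0.01] open 0.056
```

View pics/p6t.png

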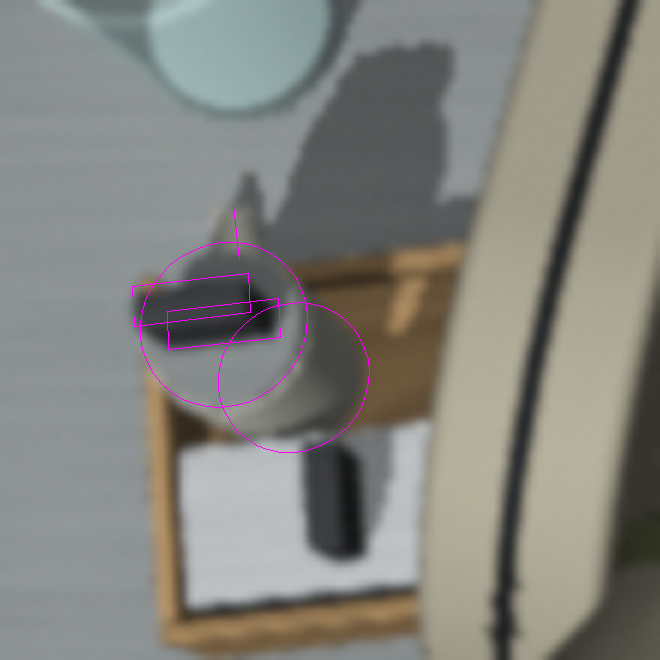

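View pics/p6s.png

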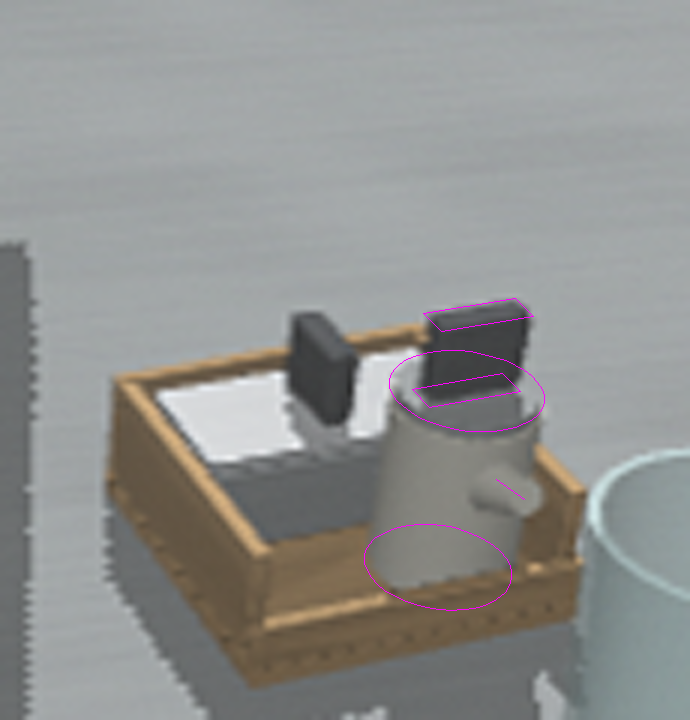

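View pics/p6q.png

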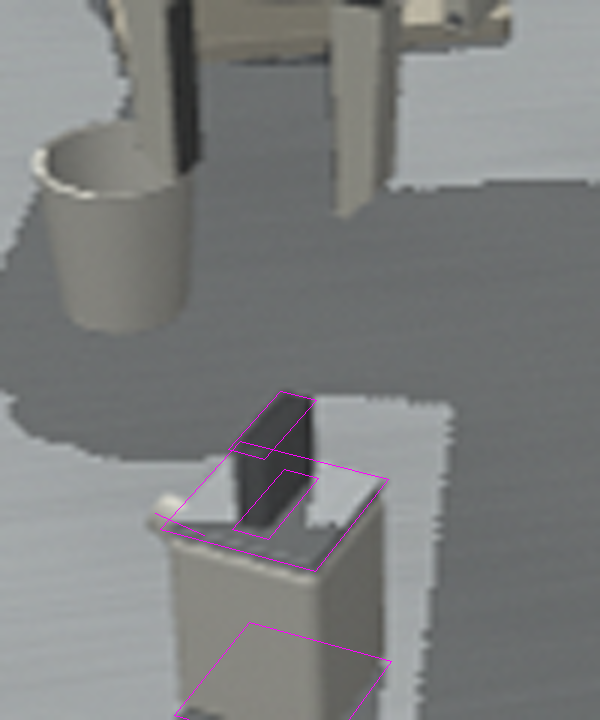

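>>> {"op": "play_rows", "data": {"plan": [{"slide": [0,-0.02,-0.9],"roll": 0,"fingers": 0.2},{"slide": [0,0,-1],"roll": 0,"fingers": 0.2},{"slide": [0,0,-0.9],"roll": 0,"fingers": 0.2},{"slide": [0,0,-0.5],"roll": 0,"fingers": 0.2},{"slide": [0,0,-0.4],"roll": 0,"fingers": 0.2},{"slide": [0,0,-0.35],"roll": 0,"fingers": 0.2},{"slide": [0,0,0],"roll": 0,"fingers": 0.2},{"slide": [0,0,0],"roll": 0,"fingers": -1},{"slide": [0,0,0],"roll": 0,"fingers": -1},{"slide": [0,0,0],"roll": 0,"fingers": -1},{"slide": [0,0,0],"roll": 0,"fingers": -1},{"slide": [0,0,0],"roll": 0,"fingers": -1}]}}

```text
t: 28.0
tool_pos: [0.6376, -0.1015, 0.0912]
orientation: [-1.868, 0.596, 1.868]
force: [0.6, -0.7, -0.5]
opening: 0.0139
```

```bash
python3 st.py
```

```text
t 28.0 tcp [ 0.6376 -0.1015  0.0912] J -125.41 down [ 0. -0. -1.] q6 111.8 F [ 0.62 -0.71 -0.52] M [0.06 0.17 0.07] open 0.0139
```

>>> {"op": "play_rows", "data": {"plan": [{"slide": [0,0,0.3],"roll": 0,"fingers": -1},{"slide": [0,0,0.8],"roll": 0,"fingers": -1},{"slide": [0,0,1],"roll": 0,"fingers": -1},{"slide": [0,0,1],"roll": 0,"fingers": -1},{"slide": [0,0,1],"roll": 0,"fingers": -1},{"slide": [0,0,0.5],"roll": 0,"fingers": -1}]}}

```text
t: 28.75
tool_pos: [0.6383, -0.1015, 0.2314]
orientation: [-1.87, 0.596, 1.866]
force: [0.5, -0.1, -4.3]
opening: 0.0141
```

>>> {"op": "play_rows", "data": {"plan": [{"slide": [-0.06,0.4,0],"roll": 0.7,"fingers": -1},{"slide": [-0.06,0.48,0],"roll": 0.93,"fingers": -1},{"slide": [-0.06,0.48,0],"roll": 0.93,"fingers": -1},{"slide": [-0.06,0.48,0],"roll": 0.93,"fingers": -1},{"slide": [-0.06,0.48,0],"roll": 0.93,"fingers": -1},{"slide": [-0.06,0.48,0],"roll": 0.93,"fingers": -1},{"slide": [-0.06,0.48,0],"roll": 0.93,"fingers": -1},{"slide": [-0.06,0.48,0],"roll": 0.93,"fingers": -1},{"slide": [-0.06,0.48,0],"roll": 0.93,"fingers": -1},{"slide": [-0.06,0.48,0],"roll": 0.93,"fingers": -1},{"slide": [-0.06,0.48,0],"roll": 0.93,"fingers": -1},{"slide": [-0.06,0.48,0],"roll": 0.93,"fingers": -1},{"slide": [-0.06,0.48,0],"roll": 0.93,"fingers": -1},{"slide": [-0.06,0.48,0],"roll": 0.93,"fingers": -1},{"slide": [-0.06,0.48,0],"roll": 0.93,"fingers": -1},{"slide": [-0.06,0.48,0],"roll": 0.93,"fingers": -1},{"slide": [-0.06,0.48,0],"roll": 0.93,"fingers": -1},{"slide": [-0.18,0.44,0],"roll": 0.83,"fingers": -1},{"slide": [0,0,0],"roll": 0,"fingers": -1},{"slide": [0,0,0],"roll": 0,"fingers": -1}]}}

```text
t: 31.25
tool_pos: [0.6015, 0.1538, 0.2287]
orientation: [1.135, 1.255, -1.136]
force: [-0.6, 0.2, -4.3]
opening: 0.0139
```

```bash
python3 st.py
python3 - <<'E'
from m import *
s=robot.read_state();p=s['tool_pos']
T=robot.read_camera('top');S=robot.read_camera('scene'); np.savez('im7.npz',top=T,scene=S)
R=cv2.Rodrigues(s['orientation'])[0]; J=np.arctan2(R[1,1],R[0,1])
P=dict(square=[p[0],p[1],J,p[2]-.0912])
over('top',T,(150,100,130,130,6),P,'pics/p7t.png'); over('scene',S,(330,100,115,130,6),P,'pics/p7s.png')
E
```

```text
t 31.25 tcp [0.6015 0.1538 0.2287] J 5.73 down [-0.001 -0.    -1.   ] q6 3.9 F [-0.55  0.18 -4.3 ] M [-0.06  0.11 -0.03] open 0.0139
```

View pics/p7t.png

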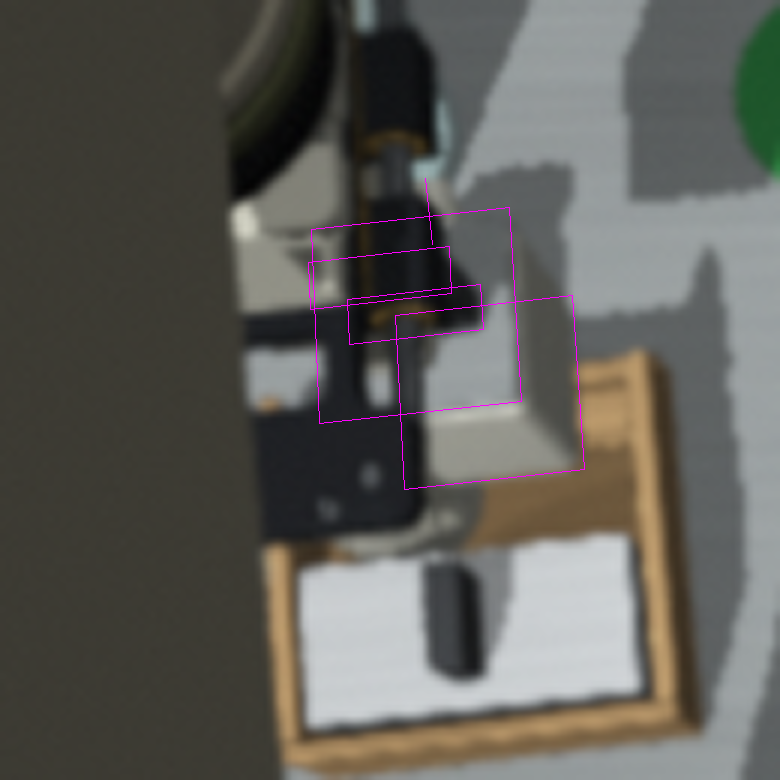

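View pics/p7s.png

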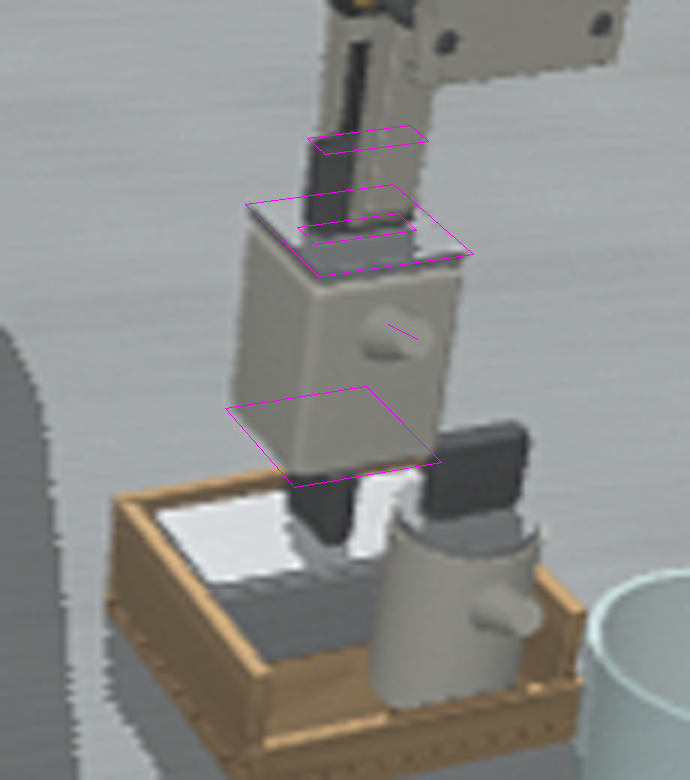

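>>> {"op": "play_rows", "data": {"plan": [{"slide": [0.01,0.01,-0.7],"roll": 0.02,"fingers": -1},{"slide": [0,0,-0.8],"roll": 0,"fingers": -1},{"slide": [0,0,-0.7],"roll": 0,"fingers": -1},{"slide": [0,0,-0.25],"roll": 0,"fingers": -1},{"slide": [0,0,0],"roll": 0,"fingers": -1}]}}

```text
t: 31.98
tool_pos: [0.6015, 0.1544, 0.1548]
orientation: [1.131, 1.258, -1.132]
force: [-0.5, 0.4, -4.1]
opening: 0.0137
```

```bash
python3 st.py
python3 - <<'E'
from m import *
s=robot.read_state();p=s['tool_pos']
T=robot.read_camera('top');S=robot.read_camera('scene')
over('top',T,(150,100,130,130,6),{},'pics/p8t.png'); over('scene',S,(330,120,115,130,6),{},'pics/p8s.png')
E
```

```text
t 31.98 tcp [0.6015 0.1544 0.1548] J 6.02 down [-0.001 -0.    -1.   ] q6 3.6 F [-0.47  0.39 -4.07] M [-0.01  0.06  0.  ] open 0.0137
```

View pics/p8t.png

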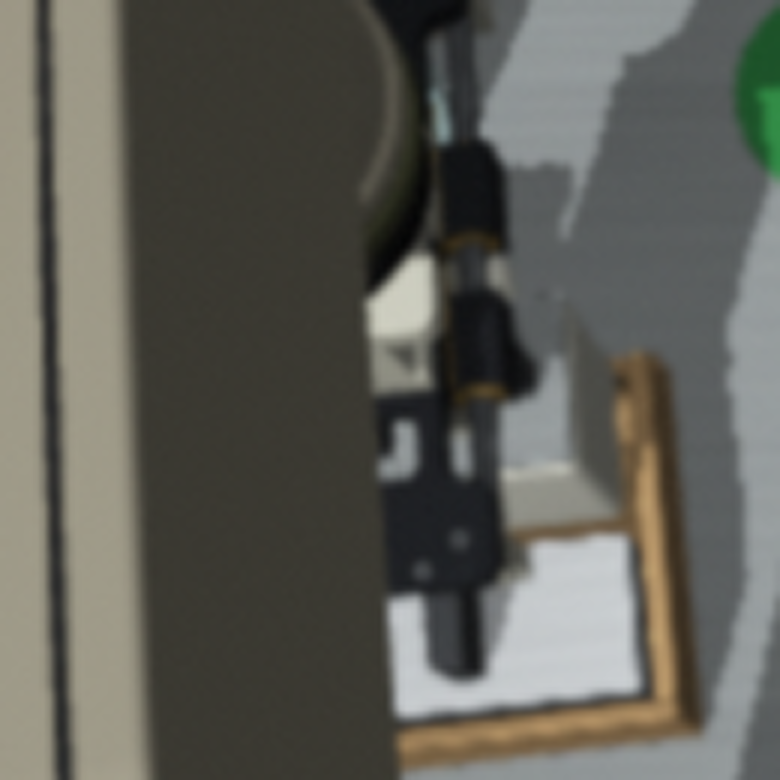

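View pics/p8s.png

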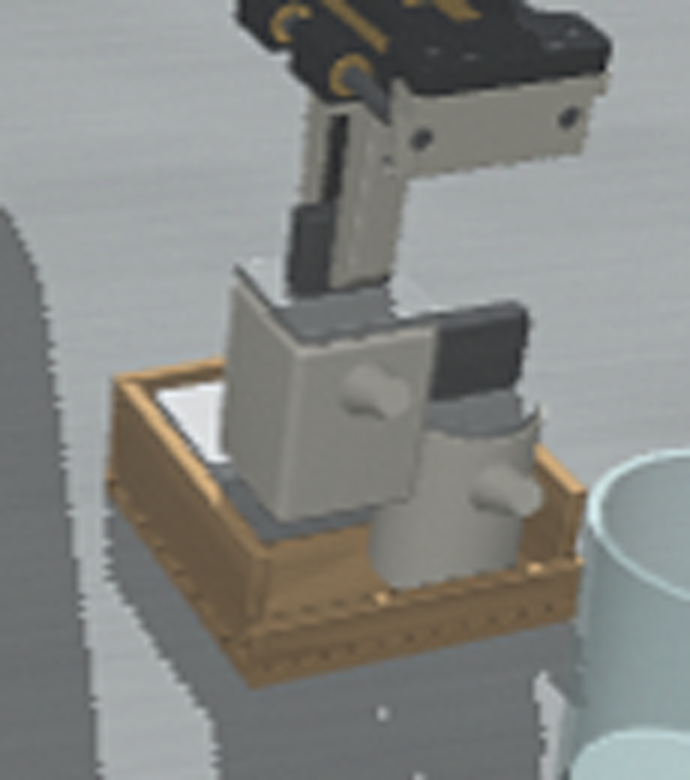

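Run:
```python
from m import *
s=robot.read_state();p=s['tool_pos']
T=robot.read_camera('top');S=robot.read_camera('scene');np.savez('im8.npz',top=T,scene=S)
R=cv2.Rodrigues(s['orientation'])[0]; J=np.arctan2(R[1,1],R[0,1])
M['caddy']+=[[(b,-b,.058),(-b,-b,.058),(-b,b,.058),(b,b,.058)]]
P=dict(square=[p[0],p[1],J,p[2]-.0912],caddy=[.5663,.1823,.103],tin=[.5361,.1803,.103,.008])
over('top',T,(225,150,45,75,10),P,'pics/p9t.png');over('top',T,(225,150,45,75,10),{},'pics/p9u.png')
a=cv2.imread('pics/p9t.png');b_=cv2.imread('pics/p9u.png');cv2.imwrite('pics/p9.png',np.hstack([a[:600],b_[:600]])[:, :800])
```

```text
(no output)
```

View pics/p9t.png

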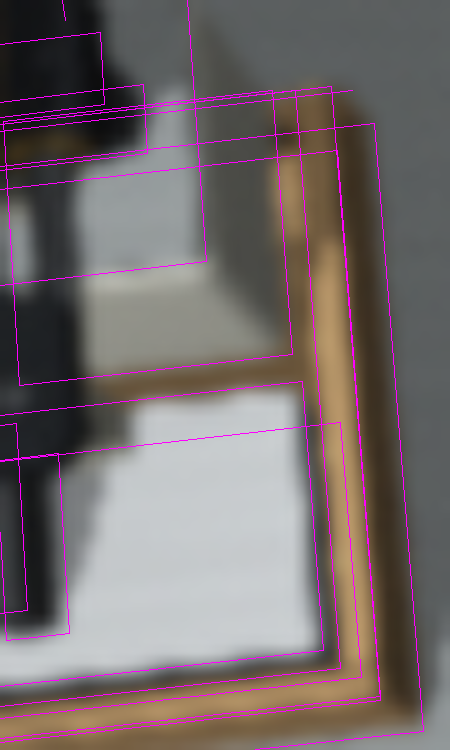

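View pics/p9u.png

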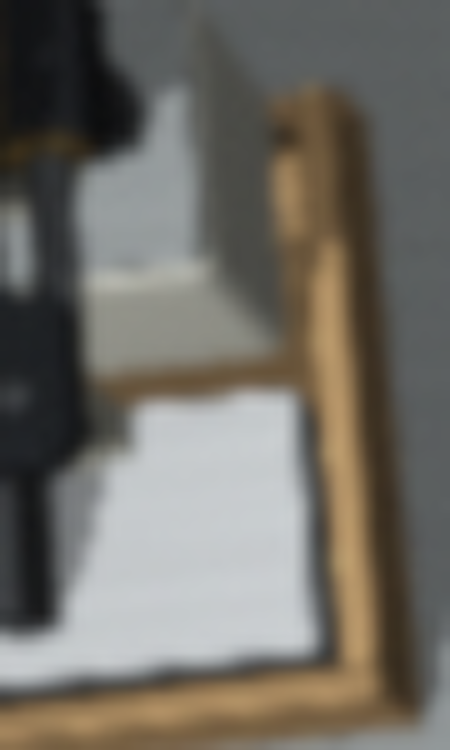

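>>> {"op": "play_rows", "data": {"plan": [{"slide": [0.01,0,-0.12],"roll": 0,"fingers": -1},{"slide": [0,0,-0.12],"roll": 0,"fingers": -1},{"slide": [0,0,-0.12],"roll": 0,"fingers": -1},{"slide": [0,0,-0.12],"roll": 0,"fingers": -1},{"slide": [0,0,0],"roll": 0,"fingers": -1}]}}

```text
t: 32.8
tool_pos: [0.6019, 0.1545, 0.1406]
orientation: [1.131, 1.258, -1.132]
force: [0.4, -0.1, -3.4]
opening: 0.0135
```

```bash
python3 st.py
```

```text
t 32.8 tcp [0.6019 0.1545 0.1406] J 6.04 down [-0.001 -0.    -1.   ] q6 3.6 F [ 0.37 -0.06 -3.42] M [-0.08  0.09 -0.01] open 0.0135
```

>>> {"op": "play_rows", "data": {"plan": [{"slide": [0,0,-0.12],"roll": 0,"fingers": -1},{"slide": [0,0,-0.12],"roll": 0,"fingers": -1},{"slide": [0,0,-0.12],"roll": 0,"fingers": -1},{"slide": [0,0,-0.12],"roll": 0,"fingers": -1},{"slide": [0,0,-0.12],"roll": 0,"fingers": -1},{"slide": [0,0,-0.12],"roll": 0,"fingers": -1},{"slide": [0,0,-0.1],"roll": 0,"fingers": -1},{"slide": [0,0,0],"roll": 0,"fingers": -1}]}}

```text
t: 33.8
tool_pos: [0.602, 0.1545, 0.1162]
orientation: [1.131, 1.258, -1.132]
force: [0.2, -0.1, -4.0]
opening: 0.0136
```

```bash
python3 st.py
```

```text
t 33.8 tcp [0.602  0.1545 0.1162] J 6.03 down [-0.001 -0.    -1.   ] q6 3.6 F [ 0.18 -0.06 -3.95] M [-0.03  0.07 -0.01] open 0.0136
```

Free. 16 mm more to ~0.100.

>>> {"op": "play_rows", "data": {"plan": [{"slide": [0,0,-0.1],"roll": 0,"fingers": -1},{"slide": [0,0,-0.1],"roll": 0,"fingers": -1},{"slide": [0,0,-0.1],"roll": 0,"fingers": -1},{"slide": [0,0,-0.1],"roll": 0,"fingers": -1},{"slide": [0,0,-0.1],"roll": 0,"fingers": -1},{"slide": [0,0,-0.05],"roll": 0,"fingers": -1},{"slide": [0,0,0],"roll": 0,"fingers": -1}]}}

```text
t: 34.67
tool_pos: [0.6021, 0.1545, 0.0999]
orientation: [1.131, 1.257, -1.131]
force: [-1.0, 0.3, -4.0]
opening: 0.0136
```

```bash
python3 st.py
```

```text
t 34.67 tcp [0.6021 0.1545 0.0999] J 6.04 down [-0. -0. -1.] q6 3.6 F [-1.03  0.32 -4.02] M [-0.07  0.02 -0.02] open 0.0136
```

>>> {"op": "play_rows", "data": {"plan": [{"slide": [0,0,-0.04],"roll": 0,"fingers": -1},{"slide": [0,0,-0.02],"roll": 0,"fingers": -1},{"slide": [0,0,0],"roll": 0,"fingers": -1}]}}

```text
t: 35.05
tool_pos: [0.6026, 0.1546, 0.0992]
orientation: [1.132, 1.257, -1.13]
force: [-2.1, -0.6, 2.8]
opening: 0.014
```

```bash
python3 st.py
```

```text
t 35.05 tcp [0.6026 0.1546 0.0992] J 6.04 down [ 0.001  0.    -1.   ] q6 3.6 F [-2.13 -0.57  2.76] M [-0.12  0.53  0.01] open 0.014
```

Seated on the floor. Release, lift, and retreat sideways for a look.

>>> {"op": "play_rows", "data": {"plan": [{"slide": [0,0,0.02],"roll": 0,"fingers": 0.2},{"slide": [0,0,0],"roll": 0,"fingers": 0.2},{"slide": [0,0,0],"roll": 0,"fingers": 0.2},{"slide": [0,0,0.3],"roll": 0,"fingers": 0.2},{"slide": [0,0,0.8],"roll": 0,"fingers": 0.2},{"slide": [0,0,1],"roll": 0,"fingers": 0.2},{"slide": [0,0,1],"roll": 0,"fingers": 0.2},{"slide": [0,0,1],"roll": 0,"fingers": 0.2},{"slide": [-0.3,-1,0],"roll": 0,"fingers": 0.2},{"slide": [-0.3,-1,0],"roll": 0,"fingers": 0.2},{"slide": [-0.3,-1,0],"roll": 0,"fingers": 0.2},{"slide": [-0.3,-1,0],"roll": 0,"fingers": 0.2},{"slide": [-0.3,-1,0],"roll": 0,"fingers": 0.2},{"slide": [-0.3,-1,0],"roll": 0,"fingers": 0.2},{"slide": [-0.3,-1,0],"roll": 0,"fingers": 0.2},{"slide": [-0.3,-1,0],"roll": 0,"fingers": 0.2},{"slide": [0,-1,0],"roll": 0,"fingers": 0.2},{"slide": [0,-1,0],"roll": 0,"fingers": 0.2},{"slide": [0,0,0],"roll": 0,"fingers": 0.2}]}}

```text
t: 37.42
tool_pos: [0.5302, -0.1472, 0.2226]
orientation: [1.133, 1.255, -1.133]
force: [-0.9, -0.0, 0.4]
opening: 0.056
```

```bash
python3 st.py
python3 - <<'E'
from m import *
T=robot.read_camera('top');S=robot.read_camera('scene')
P=dict(round=[.5956,.2172,.103,.008],square=[.6023,.1545,.105,.008],tin=[.5361,.1803,.103,.008])
over('top',T,(170,110,110,115,6),P,'pics/p10t.png'); over('scene',S,(330,130,115,120,6),P,'pics/p10s.png')
cv2.imwrite('pics/p10.png',S[:,:,::-1])
for n in('cup_near','cup_far','measure','lid','spoon'):
    m=robot.mark_of('scene',n); print(n,[(np.round(q['point'],1),round(q['p'],2)) for q in m[:2]])
E
```

```text
t 37.42 tcp [ 0.5302 -0.1472  0.2226] J 5.89 down [ 0.001 -0.001 -1.   ] q6 -26.7 F [-0.92 -0.03  0.36] M [-0.06  0.09 -0.05] open 0.056
cup_near [(array([248.4, 180.2]), 0.92)]
cup_far [(array([190. , 266.3]), 0.66), (array([406.3, 216.3]), 0.54)]
measure [(array([442.5, 252.1]), 0.86)]
lid [(array([360. , 271.2]), 0.55)]
spoon [(array([294.4, 288.4]), 0.97), (array([393.3, 207.8]), 0.39)]
```

View pics/p10t.png

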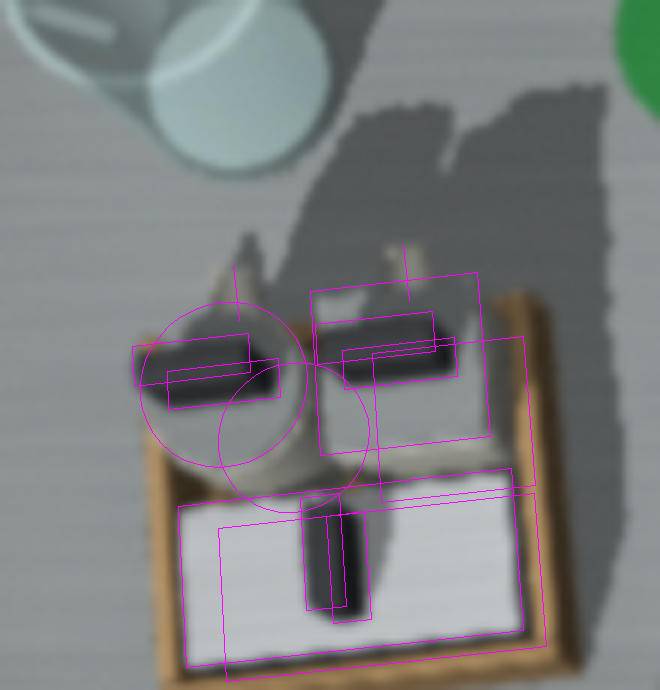

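View pics/p10s.png

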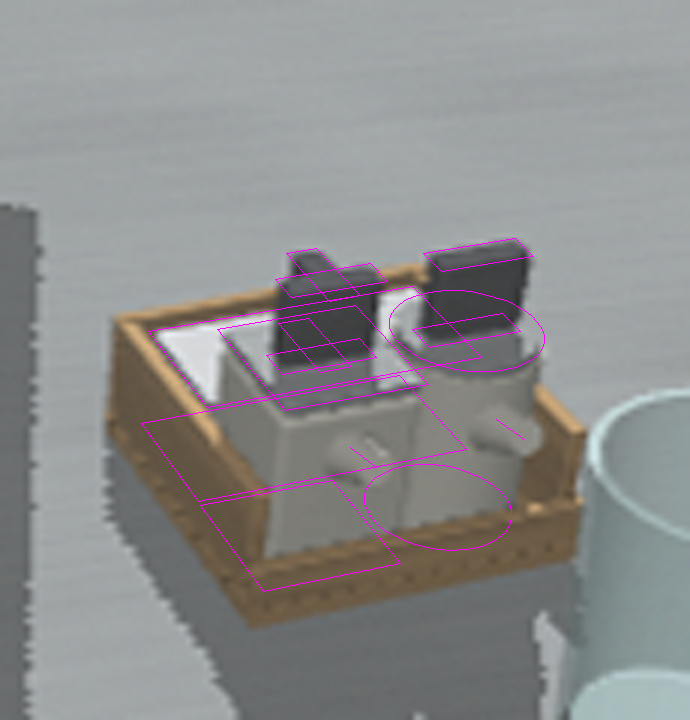

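View pics/p10.png

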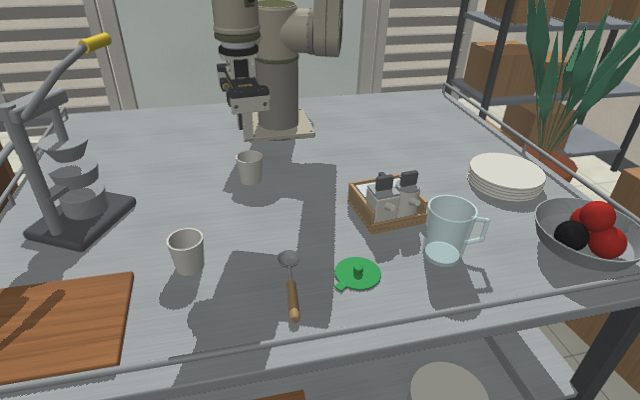

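```bash
python3 -c "
from plant import robot
print(robot.close_job())"
```

```text
the job is handed in; nothing more can be done
None
```

The tin and both jugs are in the box, released, and the job was handed in at about 37.8 s of robot time. The interface gives no verdict, so this rests on my own checks.

**Placement:** I picked each up by its grip bar and lowered it slowly until light floor contact, then opened the fingers. The wrist read at most about 10 N vertically at touchdown (with the tin); for the jugs it was about 3 N.

| Thing | Forward of box centre (mm) | Sideways (mm) | Direction |
|---|---|---|---|
| Tin | -30 | +1 | along the back wall |
| Round jug | +33 | +32 | spout over the low front, about straight |
| Square jug | +33 | -31 | spout over the low front, about straight |

These figures come from the gripper position at release, relative to the box pose measured from the pictures.

**Last checks:**
- **Fit:** The final pictures from both cameras match the expected outlines within about one pixel (2 to 3 mm). All three look upright and flat. The front wall hides the bottoms of the jugs, so those I know only from the touch force and height.
- **Bystanders:** In the scene camera, the cups, measuring jug, lid and spoon were within about 3 pixels of where they started, so none appears to have moved. In the same check, the network also gave false second hits for "cup_far" and "spoon" at the box. I ignored those after looking at the picture.
- **Disagreement:** The two cameras put the box about 2 mm apart sideways. I used the middle value, which stayed inside the clearances.
- **Arm:** It ended clear of everything with the gripper open.

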